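Turn a sander's pad by hand to check that it runs free

ROBOT

A 6-joint arm with a two-finger parallel gripper is mounted at the origin on the work surface. World frame = base frame: x ahead of the robot, y to its left, z up, the work surface at z = 0. Lengths are in m, angles in rad, forces in N, time in s.
With the tool pointing down it reaches from about 0.35 to 0.975 m from the base axis. Payload 4.9 kg.
Tool frame: the origin (TCP) lies midway between the tips of the shut fingers; the grasp point (between the pads) lies 19 mm behind it; z points along the fingers, y is the direction in which the jaws open and shut (so a half turn about z gives the same grasp; the last joint's range is limited). The gripper opens to 85 mm and grips with 20 to 120 N. Pads are 22 mm wide; open, the fingers measure 114 mm over their backs; the gripper's body (76 mm by 85 mm) begins 54 mm behind the grasp point. The pads swing forward as they close: fully open they stand 13 mm farther back than shut.
Start: joints at [1.151, 0.053, 1.613, -0, 1.476, -0.119], TCP at [0.185, 0.597, 0.231] pointing down, gripper open.
Joint ranges: [-3.01, 3.01], [-1.01, 2.22], [0.06, 2.58], [-1.02, 4.17], [0.09, 2.62], [-3.14, 3.14]. Speed limits (rad/s): [2.57, 2.57, 3.14, 3.14, 3.14, 3.14].

INTERFACE

Orientations are given as [roll, pitch, yaw] about the fixed x, y, z axes, in that order (R = Rz(yaw) Ry(pitch) Rx(roll)).
In Python, from station import r gives the robot as it stands.
- The arm moves only by the tool servo_tool, never from a script. Its argument "plan" is a list of rows, each an object of numbers: "tx", "ty", "tz": the shift along the tool's x, y, z in mm; "ax", "ay", "az": the turn, a rotation vector about the tool's x, y, z in rad. In form: [{"tx": .., "ty": .., "tz": .., "ax": .., "ay": .., "az": ..}, ...]. A call has 1 to 5 rows; each row shifts and turns the commanded pose from where the row before left it, along the tool's axes as they then stand; what a row does not reach is not made up. A row lasts 1/12 s, in which the tool goes at most 41.7 mm and 7.16 degrees, less where a joint would pass 70% of its speed; a pose out of reach is approached as far as the arm can. A call with a gripper value outside its range is refused whole. "gripper" is the opening, from 0 (shut) to 1 (fully open), set as the call begins (left out, the last holds). The fingers move at their own pace and stop on an object; the grip force is fixed at half the most. Time passes only in rows, so rows that do not move let the fingers close. It gives the time, the measured TCP pose, the force and the opening at its end, in the units of the state.
- r.get_state(): the state, without advancing time (a new reading comes with each control period).
- r.get_image(name): name is "scene" or "top" or "wrist"; returns a dict with "pixels" (480x640x3 uint8, red, green, blue), "K" (3x3 intrinsics, pixels), "T" (4x4, takes a point from camera to world coordinates). Camera axes: x right, y up, looking along -z (the intrinsics and any distortion apply to the point x, -y, -z); pixel columns grow to the right and rows downward; lengths in m; the calibration is good to about 2 mm. The wrist camera is an equidistant fisheye: a pixel r from the principal point sees the ray r / f radians off the axis. A picture is of the moment at which its call begins. There is no depth.
- r.finish_job(): hands the job in, once; it reports no verdict.
The state is a dict: "t": time; "joint_positions": joint angles; "joint_vel": joint speeds; "joint_torque": joint torques, N m; "eef_pos": TCP position; "eef_rot": TCP orientation; "force": force on the tool from outside, world axes, zero at the start; "moment": the same for the moment, N m; "gripper_width": finger opening in m.
Only numpy, scipy, OpenCV 4.12 (cv2) and the standard library are available. Lean on these libraries where they do the work, as an engineer would, in place of code of your own. Each camera call takes 0.05 s, during which the arm holds its last target.

TASK

Pull the red locking pin out of the sander's pad and stand it in the blue parking socket, leaving it there. Then lay a fingertip on the face of the grey pad and, with a light even pressure (8 N or so, never above 18 N), drag it round exactly one turn counter-clockwise as seen from above, bringing its yellow mark back in line with the pin hole; lift off and leave it standing still. Leave everything else on the bench where it lies.

Things in the scene. Friction and masses are not known exactly. Their poses are not given: they have to be found in the camera images.
- pad_axis (a point): on the bench (z = 0) under the pad's axis, which is upright; x points to the pin hole. The grey pad is a smooth disc 150 mm across, 12 mm thick, face up, with a 14 to 19 mm wide notch in its rim for the pin, too small to hook a finger in: press on its face 50 to 60 mm from the axis and drag. Height of the face: not reported, anywhere from 72 to 100 mm above the bench (read it by touch)
- cradle: fixed plywood cradle 160 mm wide holding the sander belly-up, origin at pad_axis; the red motor barrel lies to -x, 195 mm long, lower than the pad's face. The pad rides on a spring: it starts to sink at about 3 N, then takes 2.5 N per mm, and meets a hard stop 5 mm down. Turning it takes about 2.5 N along the drag at 55 mm from the axis; with less than about 6 N of pressure the finger slips
- pad (a joint): angle of the pad in rad, growing counter-clockwise seen from above, not wrapped; 0 at the start, give or take the pin's play, when the yellow mark on its face (a line from 15 to 57 mm from the axis, leading to the notch) points at the pin hole; one full turn is 6.28. The pad stops soon after it is let go
- pin_hole (a point): mouth of the pin's hole, 12 mm wide and 30 mm deep (in the yellow block under the pad's rim, 72 mm from the pad's axis), 45 mm above the bench; z up. The block stands out past the rim, so it shows from above
- pin_mid (a point): the locking pin, loose, half-way up: 135 mm long upright, a steel shank 10 mm thick and 105 mm long with a red cylindrical head 24 mm thick and 30 mm long on top (head's centre 52 mm above this point; the foot 67 mm below it); z along the pin to the head; about 90 g. At the start it stands in the pin hole through the pad's notch and keeps the pad from turning; its foot must rise 90 mm to clear the pad
- socket (a point): mouth of the parking socket, in the middle of the top of a fixed blue block 70 x 70 x 50 mm: a round hole 16 mm wide and 40 mm deep; 50 mm above the bench; z up. A pin standing in it has its mid point 27.5 mm above the mouth
- tape: bystander, loose: yellow roll of tape lying flat, 100 mm across, 25 mm high
- spanner: bystander, loose: steel spanner lying on the bench
- driver: bystander, loose: screwdriver lying on the bench
- wax: bystander, loose: amber jar of wax, 70 mm across and high
- discs: bystander, loose: stack of brown sanding discs, 150 mm across, 24 mm high
- brush: bystander, loose: hand brush lying on the bench
- block: bystander, loose: cork sanding block 110 x 65 x 35 mm
Things that resemble listed ones, but are neither listed nor needed, are in the scene too. What is shaped like the part that bears pin_mid but purple or turquoise is not meant.

How it is judged:
By the outcome, as a careful person would: the job done as asked, in the order asked, and still so for the second after the job is handed in, with the robot touching nothing.
It also fails if it takes over 72 s, if anything falls off the work surface, if the arm or the gripper's body presses on something with over 40 N, if the wrist force passes 120 N, or if a joint passes its speed limit or range.

## Working session

There is one attempt and no reset: what is moved stays moved. The work goes in short steps, Python scripts to look and compute and a tool call to move; the robot and the scene stay as the last step left them, time stands still between calls to the robot, and variables do not carry over. Pictures are saved under pics/ and viewed, and the job is handed in when it is done.

Besides the shell and the picture viewer there is one more tool, called after "Request:" as name(argument=value, ...), one argument or row to a line, values as JSON. servo_tool: Moves the arm, as the interface text tells. Its arguments: {"type":"object","properties":{"plan":{"type":"array","items":{"type":"object","properties":{"tx":{"type":"number"},"ty":{"type":"number"},"tz":{"type":"number"},"ax":{"type":"number"},"ay":{"type":"number"},"az":{"type":"number"}}}},"gripper":{"type":"number"}},"required":["plan"]}

```bash
mkdir -p pics; ls
python3 - <<'E'
from station import r
import cv2
print(r.get_state())
for n in ["scene","top","wrist"]:
    d=r.get_image(n); cv2.imwrite(f"pics/{n}0.png",d["pixels"][:,:,::-1]); print(n,d["K"],d["T"],[k for k in d])
E
```

```text
pics
{'t': 0.0, 'joint_positions': array([ 1.15106606e+00,  5.33831915e-02,  1.61434934e+00, -1.46058304e-05,
        1.47601084e+00, -1.19009287e-01]), 'joint_vel': array([ 0.00113834,  0.00099232,  0.00036261,  0.00134994, -0.00058286,
        0.00078757]), 'joint_torque': array([ 1.11665024e-03, -3.93677258e+01, -3.70179069e+01, -7.78687195e-05,
        6.96096671e-03, -2.32133289e-05]), 'eef_pos': array([0.18487261, 0.59635083, 0.23001365]), 'eef_rot': array([-3.13945542e+00, -2.40917423e-04,  2.84087281e+00]), 'force': array([-0.51003157,  0.91081441, -0.11530794]), 'moment': array([ 0.03594812,  0.0317105 , -0.02498009]), 'gripper_width': 0.0856130498148463}
scene [[546.62137853   0.         316.34350517]
 [  0.         546.62137853 245.79371148]
 [  0.           0.           1.        ]] [[ 4.06139994e-01 -5.94555325e-01  6.93941115e-01  1.42768168e+00]
 [ 9.13810863e-01  2.64159955e-01 -3.08495096e-01 -3.49753960e-01]
 [ 1.05948402e-04  7.59423125e-01  6.50597038e-01  8.38292518e-01]
 [ 0.00000000e+00  0.00000000e+00  0.00000000e+00  1.00000000e+00]] ['pixels', 'K', 'T']
top [[569.64751118   0.         310.71176553]
 [  0.         569.64751118 234.49236559]
 [  0.           0.           1.        ]] [[ 2.34623411e-04  9.98835594e-01 -4.82431525e-02  5.39773105e-01]
 [-9.99928086e-01  8.12784661e-04  1.19650496e-02  2.72115257e-02]
 [ 1.19903287e-02  4.82368759e-02  9.98763954e-01  1.59650461e+00]
 [ 0.00000000e+00  0.00000000e+00  0.00000000e+00  1.00000000e+00]] ['pixels', 'K', 'T']
wrist [[371.64829954   0.         321.56075721]
 [  0.         371.64829954 245.60210949]
 [  0.           0.           1.        ]] [[ 0.29578282 -0.92259662 -0.2476449   0.12353155]
 [ 0.95525445  0.28534148  0.07790495  0.61628044]
 [-0.00121148 -0.25960683  0.96571363  0.37157583]
 [ 0.          0.          0.          1.        ]] ['pixels', 'K', 'T']
```

View pics/scene0.png

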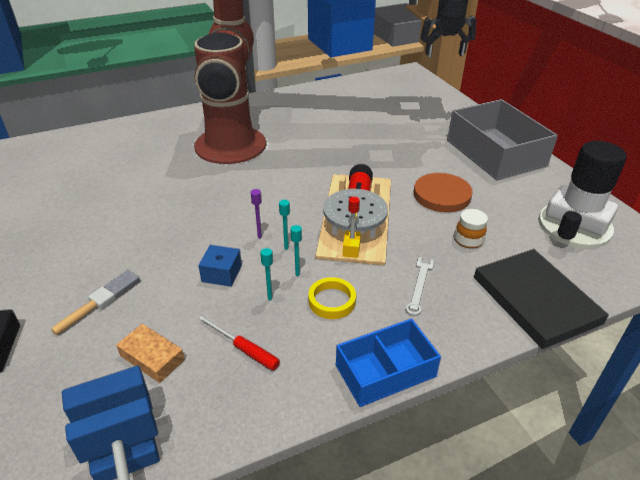

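View pics/top0.png

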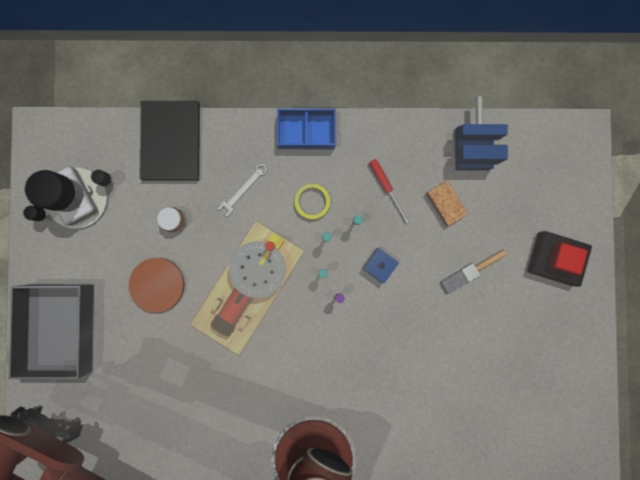

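View pics/wrist0.png

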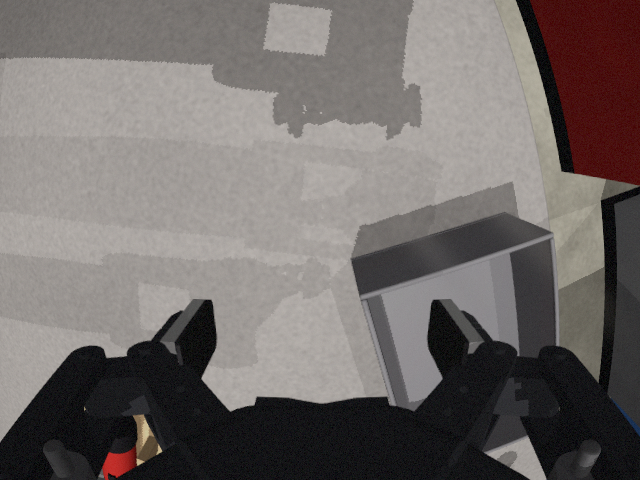

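The scene view shows the sander at about (355,215), with the red pin head at (354,205) and the blue socket block at (220,265). In the top view the head is at (270,245), the pad at (257,270) and the socket at (381,265). The teal and purple pins are decoys.

```bash
cat > h.py <<'E'
from station import r
import cv2, numpy as np
def ray(d,uv):
    K,T=d["K"],d["T"]; p=np.array([(uv[0]-K[0,2])/K[0,0],(uv[1]-K[1,2])/K[1,1]])
    v=np.array([p[0],-p[1],-1.]); v=T[:3,:3]@v; return T[:3,3],v/np.linalg.norm(v)
def onz(d,uv,z):
    o,v=ray(d,uv); return o+v*(z-o[2])/v[2]
def proj(d,P):
    c=d["T"][:3,:3].T@(np.array(P)-d["T"][:3,3]); K=d["K"]
    return np.array([K[0,2]+K[0,0]*c[0]/-c[2],K[1,2]+K[1,1]*-c[1]/-c[2]])
def tri(d1,a,d2,b):
    o1,v1=ray(d1,a);o2,v2=ray(d2,b)
    s=np.linalg.lstsq(np.c_[v1,-v2],o2-o1,rcond=None)[0]
    p,q=o1+v1*s[0],o2+v2*s[1]; return (p+q)/2,np.linalg.norm(p-q)
def mask(d,lo,hi,box):
    h=cv2.cvtColor(d["pixels"],cv2.COLOR_RGB2HSV); m=cv2.inRange(h,np.array(lo),np.array(hi))
    z=np.zeros_like(m);x0,y0,x1,y1=box;z[y0:y1,x0:x1]=m[y0:y1,x0:x1];return z
def blobs(m,mn=15):
    n,l,s,c=cv2.connectedComponentsWithStats(m)
    return [(s[i,4],tuple(s[i,:4]),c[i].round(1)) for i in range(1,n) if s[i,4]>=mn]
E
python3 - <<'E'
from h import *
s=r.get_image("scene");t=r.get_image("top")
for n,d,b in (("s",s,(330,185,380,265)),("t",t,(250,225,295,262))):
    print(n,"red",blobs(mask(d,(0,150,60),(6,255,255),b)),blobs(mask(d,(172,150,60),(180,255,255),b)))
    print(n,"yel",blobs(mask(d,(20,150,90),(32,255,255),b)))
print(blobs(mask(s,(100,100,30),(125,255,255),(190,235,250,290))),blobs(mask(t,(100,100,30),(125,255,255),(355,240,405,290))))
cv2.imwrite("pics/a.png",np.hstack([cv2.resize(s["pixels"][150:290,180:400,::-1],None,fx=3.6,fy=4,interpolation=2)]))
cv2.imwrite("pics/b.png",cv2.resize(t["pixels"][210:360,190:410,::-1],None,fx=3.6,fy=4-.4,interpolation=2))
E
```

```text
s red [(np.int32(23), (np.int32(349), np.int32(185), np.int32(8), np.int32(4)), array([352., 186.])), (np.int32(43), (np.int32(360), np.int32(185), np.int32(10), np.int32(6)), array([365.4, 187. ])), (np.int32(148), (np.int32(349), np.int32(197), np.int32(10), np.int32(16)), array([353.4, 204.2]))] []
s yel [(np.int32(395), (np.int32(343), np.int32(231), np.int32(18), np.int32(27)), array([351.1, 244.6]))]
t red [(np.int32(32), (np.int32(267), np.int32(242), np.int32(6), np.int32(7)), array([269.3, 245. ]))] []
t yel []
[(np.int32(1349), (np.int32(199), np.int32(245), np.int32(42), np.int32(41)), array([219.6, 265.1]))] [(np.int32(473), (np.int32(367), np.int32(250), np.int32(31), np.int32(32)), array([382.2, 266.2]))]
```

View pics/a.png

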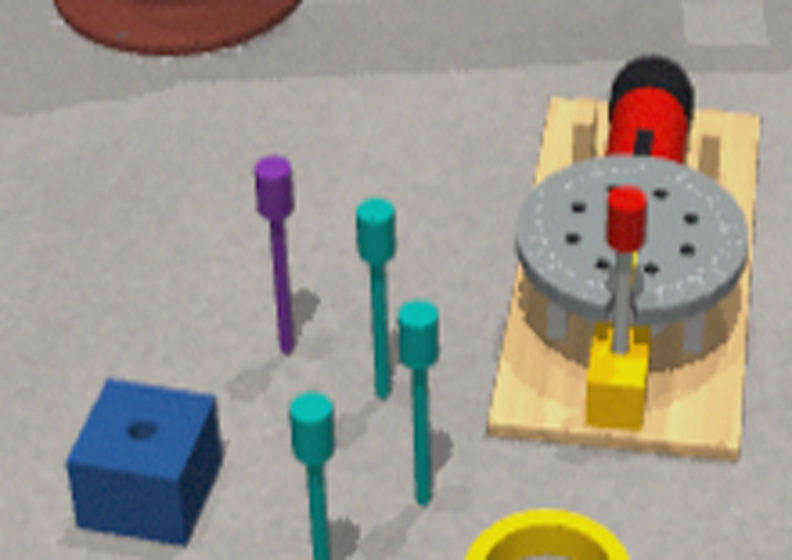

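View pics/b.png

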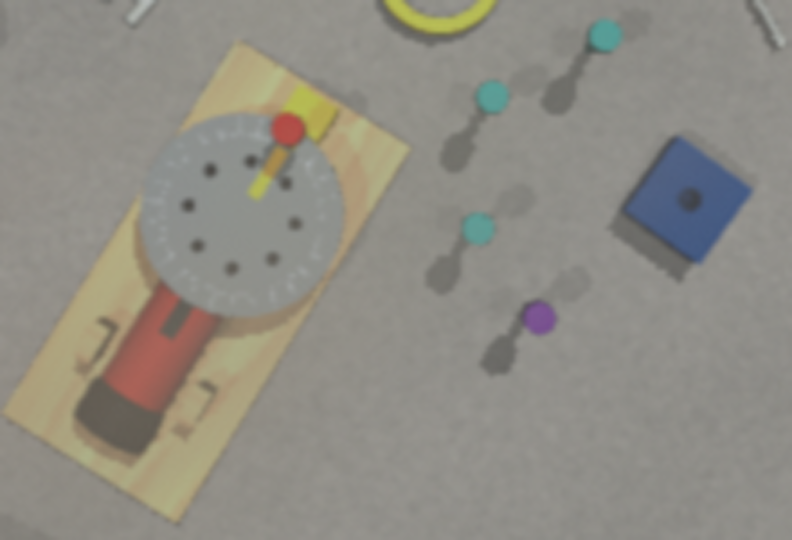

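Run:
```python
from h import *
s=r.get_image("scene");t=r.get_image("top")
f=lambda p,o,k:(p[0]/k[0]+o[0]-.36,p[1]/k[1]+o[1]-.36)
S=lambda p:f(p,(180,150),(3.6,4)); T=lambda p:f(p,(190,210),(3.6,3.6))
print("head top",tri(s,S((628,200)),t,T((288,130))))
print("head on z .1495",onz(t,T((288,130)),.1495),onz(s,S((628,200)),.1495))
print("socket",tri(s,S((143,430)),t,T((690,200))),onz(t,T((690,200)),.05),onz(s,S((143,430)),.05))
print("sockblk corners",[onz(t,T(p),.05)[:2].round(4) for p in((679,136),(752,189),(698,264),(623,209))])
for z in(.072,.085,.1): print("pad",z,onz(t,T((242,215)),z), onz(s,S((632,232)),z))
print("cradle",[onz(t,T(p),.012)[:2].round(4) for p in((239,41),(411,149),(179,524),(3,412))])
print("yblock",[onz(t,T(p),.045)[:2].round(4) for p in((305,84),(340,105),(322,140))])
```

```text
head top (array([0.58137865, 0.11499557, 0.14538779]), np.float64(0.00133816872837975))
head on z .1495 [0.58096684 0.1141462  0.1495    ] [0.58663912 0.11286311 0.1495    ]
socket (array([ 0.53134953, -0.18289532,  0.04603094]), np.float64(0.0013896404291051717)) [ 0.53116794 -0.18302631  0.05      ] [ 0.53614408 -0.18309536  0.05      ]
sockblk corners [array([ 0.5794, -0.175 ]), array([ 0.5395, -0.2299]), array([ 0.483 , -0.1888]), array([ 0.5244, -0.1324])]
pad 0.072 [0.52013128 0.15264052 0.072     ] [0.52162762 0.15276703 0.072     ]
pad 0.085 [0.52029877 0.15157094 0.085     ] [0.53699865 0.14424186 0.085     ]
pad 0.1 [0.52049204 0.15033681 0.1       ] [0.55473445 0.13440513 0.1       ]
cradle [array([0.6537, 0.1605]), array([0.5703, 0.0274]), array([0.2835, 0.2046]), array([0.3687, 0.3397])]
yblock [array([0.6188, 0.1077]), array([0.6029, 0.0812]), array([0.5764, 0.0947])]
```

```bash
cat >> h.py <<'E'
from scipy.spatial.transform import Rotation as Ro
def goto(p,s=None):
    s=s or r.get_state(); R=Ro.from_euler("xyz",s["eef_rot"]).as_matrix()
    d=R.T@(np.array(p)-s["eef_pos"]); return (d*1000).round(1)
def st():
    s=r.get_state(); print("t%.2f"%s["t"],s["eef_pos"].round(4),s["eef_rot"].round(3),"F",s["force"].round(2),"w%.4f"%s["gripper_width"],"q",s["joint_positions"].round(2)); return s
E
python3 - <<'E'
from h import *
st(); print(goto((.583,.114,.231)))
s=r.get_image("scene");t=r.get_image("top")
b=(240,180,320,320);tb=(310,205,370,310)
A=[x[2] for x in blobs(mask(s,(83,120,60),(95,255,255),b),60)];B=[x[2] for x in blobs(mask(t,(80,80,60),(98,255,255),tb))]
print(A,B)
for a in A:
  for q in B:
    p,e=tri(s,a,t,q)
    if e<.02: print(p.round(3),e)
E
```

```text
t0.35 [0.1851 0.5968 0.231 ] [-3.141 -0.     2.841] F [ 0.2  -1.4   0.18] w0.0856 q [ 1.15  0.05  1.61 -0.    1.48 -0.12]
[-5.231e+02 -3.432e+02  2.000e-01]
[array([284.3, 218.7]), array([296. , 244.1]), array([267. , 267.5])] [array([357.6, 219.5]), array([326.4, 236.5]), array([322.5, 273. ])]
[ 0.511 -0.022  0.086] 0.0011751031763586168
[ 0.607 -0.032  0.09 ] 0.0003260572433650904
[ 0.653 -0.114  0.092] 0.001594385361701558
```

Request:
servo_tool(
  plan=[
    {"tx":-30,"ty":-20},
    {"tx":-33,"ty":-21.5},
    {"tx":-33,"ty":-21.5},
    {"tx":-33,"ty":-21.5},
    {"tx":-33,"ty":-21.5},
  ],
)

```text
invalid input at $.plan[0]: expected keys tx, ty, tz, ax, ay, az
```

Request:
servo_tool(
  plan=[
    {"tx":-33,"ty":-21.5},
    {"tx":-33,"ty":-21.5},
    {"tx":-33,"ty":-21.5},
    {"tx":-33,"ty":-21.5},
    {"tx":-33,"ty":-21.5},
  ],
)

```text
invalid input at $.plan[0]: expected keys tx, ty, tz, ax, ay, az
```

Request:
servo_tool(
  plan=[
    {"tx":-33,"ty":-21.5},
    {"tx":-33,"ty":-21.5},
    {"tx":-15,"ty":-10},
    {},
    {},
  ],
)

```text
invalid input at $.plan[0]: expected keys tx, ty, tz, ax, ay, az
```

```bash
cat >> h.py <<'E'
def wproj(d,P):
    c=d["T"][:3,:3].T@(np.array(P)-d["T"][:3,3]); v=np.array([c[0],-c[1],-c[2]])
    th=np.arctan2(np.hypot(v[0],v[1]),v[2]); u=v[:2]/np.hypot(v[0],v[1])*th
    return u*d["K"][0,0]+d["K"][:2,2]
def wonz(d,uv,z):
    q=(np.array(uv)-d["K"][:2,2])/d["K"][0,0]; th=np.linalg.norm(q); u=q/th*np.sin(th)
    v=d["T"][:3,:3]@np.array([u[0],-u[1],-np.cos(th)]); o=d["T"][:3,3]; return o+v*(z-o[2])/v[2]
E
python3 - <<'E'
from h import *
w=r.get_image("wrist"); cv2.imwrite("pics/w1.png",w["pixels"][:,:,::-1]); s=st(); print(goto((.583,.114,.231),s))
print(wproj(w,(.583,.114,.1495)))
print(blobs(mask(w,(0,150,60),(6,255,255),(0,0,640,480))))
E
```

```text
t0.50 [0.1852 0.5969 0.2313] [-3.142  0.     2.841] F [0.36 0.81 0.4 ] w0.0854 q [ 1.15  0.05  1.61 -0.    1.48 -0.12]
[-5.231e+02 -3.433e+02  3.000e-01]
[106.87668056 563.22820377]
[(np.int32(10655), (np.int32(529), np.int32(0), np.int32(111), np.int32(185)), array([596.5,  80.8])), (np.int32(691), (np.int32(102), np.int32(447), np.int32(34), np.int32(33)), array([118.7, 463. ]))]
```

View pics/w1.png

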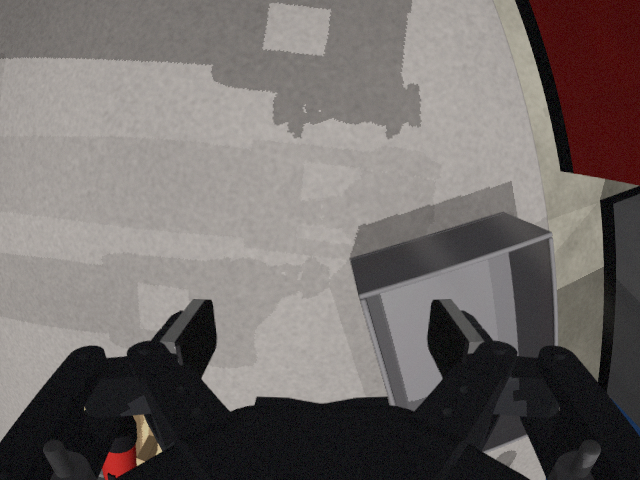

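The moves were refused because every row needs all six keys, so the view hasn't changed. I'll resend them in full.

Request:
servo_tool(
  plan=[
    {"tx":-30,"ty":-20,"tz":0,"ax":0,"ay":0,"az":0},
    {"tx":-33,"ty":-21.5,"tz":0,"ax":0,"ay":0,"az":0},
    {"tx":-33,"ty":-21.5,"tz":0,"ax":0,"ay":0,"az":0},
    {"tx":-33,"ty":-21.5,"tz":0,"ax":0,"ay":0,"az":0},
    {"tx":-33,"ty":-21.5,"tz":0,"ax":0,"ay":0,"az":0},
  ],
)

```text
t: 0.92
eef_pos: [0.3092, 0.4463, 0.2314]
eef_rot: [3.141, 0.0, 2.842]
force: [0.7, 0.3, -0.1]
gripper_width: 0.085
```

Request:
servo_tool(
  plan=[
    {"tx":-33,"ty":-21.5,"tz":0,"ax":0,"ay":0,"az":0},
    {"tx":-33,"ty":-21.5,"tz":0,"ax":0,"ay":0,"az":0},
    {"tx":-33,"ty":-21.5,"tz":0,"ax":0,"ay":0,"az":0},
    {"tx":-33,"ty":-21.5,"tz":0,"ax":0,"ay":0,"az":0},
    {"tx":-33,"ty":-21.5,"tz":0,"ax":0,"ay":0,"az":0},
  ],
)

```text
t: 1.33
eef_pos: [0.4352, 0.2945, 0.2317]
eef_rot: [3.141, 0.001, 2.841]
force: [1.0, 0.5, -0.7]
gripper_width: 0.0853
```

Request:
servo_tool(
  plan=[
    {"tx":-33,"ty":-21.5,"tz":0,"ax":0,"ay":0,"az":0},
    {"tx":-33,"ty":-21.5,"tz":0,"ax":0,"ay":0,"az":0},
    {"tx":-33,"ty":-21.5,"tz":0,"ax":0,"ay":0,"az":0},
    {"tx":-15,"ty":-10,"tz":0,"ax":0,"ay":0,"az":0},
    {"tx":0,"ty":0,"tz":0,"ax":0,"ay":0,"az":0},
  ],
)

```text
t: 1.75
eef_pos: [0.5231, 0.1881, 0.2314]
eef_rot: [-3.141, 0.001, 2.836]
force: [-0.4, 0.5, -0.0]
gripper_width: 0.0855
```

Run:
```python
from h import *
w=r.get_image("wrist"); cv2.imwrite("pics/w2.png",w["pixels"][:,:,::-1]); s=st(); print(goto((.583,.114,.231),s))
print(wproj(w,(.583,.114,.1495)),wproj(w,(.583,.114,.1195)))
print(blobs(mask(w,(0,150,60),(6,255,255),(0,0,640,480))))
```

```text
t1.80 [0.5219 0.1897 0.2313] [ 3.142 -0.     2.837] F [-0.03 -0.23  0.51] w0.0853 q [ 0.21 -0.11  1.78  0.    1.48 -1.05]
[-81.  -54.    0.3]
[246.7954631  359.06796333] [253.58572186 338.78738619]
[(np.int32(5587), (np.int32(272), np.int32(50), np.int32(85), np.int32(114)), array([316. , 100.9])), (np.int32(1065), (np.int32(233), np.int32(328), np.int32(35), np.int32(45)), array([250. , 351.4])), (np.int32(528), (np.int32(113), np.int32(432), np.int32(41), np.int32(32)), array([131.6, 448.2]))]
```

View pics/w2.png

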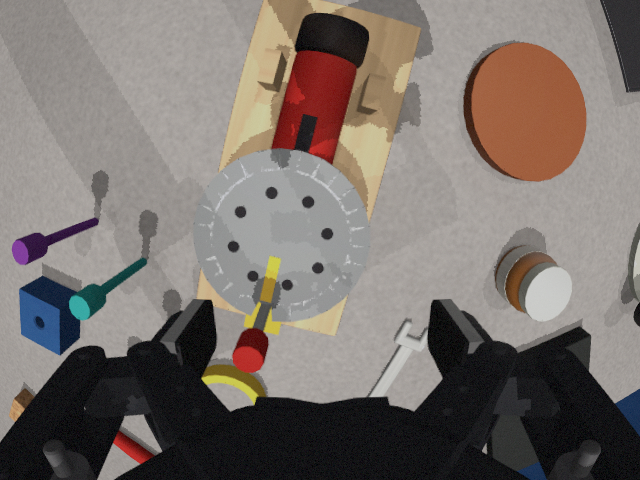

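The wrist view shows the pin head at (250,351), within about 2 px of the prediction, and the pad centre near (281,235). I'll move over the head and descend.

Request:
servo_tool(
  plan=[
    {"tx":-30,"ty":-20,"tz":0,"ax":0,"ay":0,"az":0},
    {"tx":-30,"ty":-20,"tz":0,"ax":0,"ay":0,"az":0},
    {"tx":-21,"ty":-14,"tz":0,"ax":0,"ay":0,"az":0},
    {"tx":0,"ty":0,"tz":20,"ax":0,"ay":0,"az":0},
    {"tx":0,"ty":0,"tz":0,"ax":0,"ay":0,"az":0},
  ],
)

```text
t: 2.22
eef_pos: [0.5808, 0.1158, 0.208]
eef_rot: [-3.14, -0.005, 2.84]
force: [-1.3, 0.8, -1.2]
gripper_width: 0.0856
```

Run:
```python
from h import *
w=r.get_image("wrist"); cv2.imwrite("pics/w3.png",w["pixels"][:,:,::-1]); s=st(); print(goto((.583,.114,.116),s))
print(wproj(w,(.583,.114,.1495)),wproj(w,(.583,.114,.1195)))
print(blobs(mask(w,(0,150,60),(6,255,255),(0,0,640,480))))
```

```text
t2.27 [0.5806 0.1164 0.2089] [-3.14  -0.005  2.841] F [0.17 0.23 0.07] w0.0854 q [ 0.07 -0.01  1.71  0.    1.44 -1.2 ]
[-3.5 -1.4 92.9]
[318.75274959 268.90086042] [319.12922176 254.2515837 ]
[(np.int32(2956), (np.int32(335), np.int32(0), np.int32(81), np.int32(65)), array([377. ,  25.2])), (np.int32(1461), (np.int32(300), np.int32(240), np.int32(39), np.int32(49)), array([318.7, 265. ])), (np.int32(552), (np.int32(122), np.int32(415), np.int32(40), np.int32(38)), array([141.1, 429.6]))]
```

View pics/w3.png

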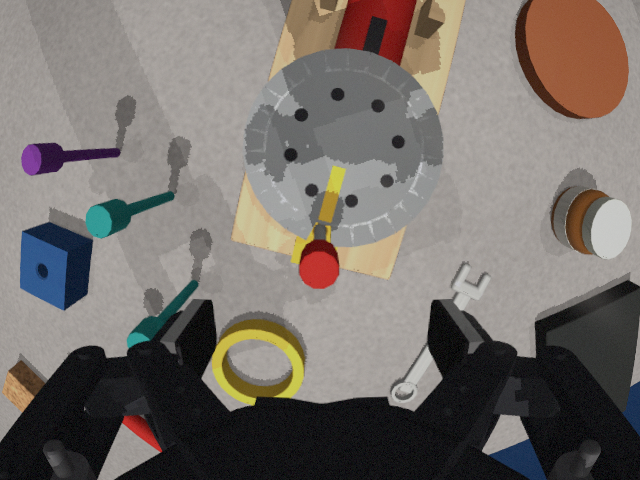

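The head is at (319,265) as predicted, centred between the jaws. I'll descend and grip it.

Request:
servo_tool(
  plan=[
    {"tx":-3.5,"ty":-1.5,"tz":25,"ax":0,"ay":0,"az":0},
    {"tx":0,"ty":0,"tz":25,"ax":0,"ay":0,"az":0},
    {"tx":0,"ty":0,"tz":25,"ax":0,"ay":0,"az":0},
    {"tx":0,"ty":0,"tz":18,"ax":0,"ay":0,"az":0},
    {"tx":0,"ty":0,"tz":0,"ax":0,"ay":0,"az":0},
  ],
)

```text
t: 2.68
eef_pos: [0.5815, 0.1146, 0.114]
eef_rot: [-3.139, -0.008, 2.843]
force: [-1.4, -0.1, -1.4]
gripper_width: 0.0856
```

Request:
servo_tool(
  plan=[
    {"tx":0,"ty":0,"tz":0,"ax":0,"ay":0,"az":0},
    {"tx":0,"ty":0,"tz":0,"ax":0,"ay":0,"az":0},
    {"tx":0,"ty":0,"tz":0,"ax":0,"ay":0,"az":0},
    {"tx":0,"ty":0,"tz":0,"ax":0,"ay":0,"az":0},
    {"tx":0,"ty":0,"tz":0,"ax":0,"ay":0,"az":0},
  ],
  gripper=0,
)

```text
t: 3.1
eef_pos: [0.5861, 0.1133, 0.1199]
eef_rot: [3.141, 0.002, 2.841]
force: [0.8, -0.2, 1.6]
gripper_width: 0.0254
```

Request:
servo_tool(
  plan=[
    {"tx":0,"ty":0,"tz":0,"ax":0,"ay":0,"az":0},
    {"tx":0,"ty":0,"tz":0,"ax":0,"ay":0,"az":0},
    {"tx":0,"ty":0,"tz":0,"ax":0,"ay":0,"az":0},
    {"tx":0,"ty":0,"tz":0,"ax":0,"ay":0,"az":0},
    {"tx":0,"ty":0,"tz":0,"ax":0,"ay":0,"az":0},
  ],
  gripper=0,
)

```text
t: 3.52
eef_pos: [0.5863, 0.113, 0.12]
eef_rot: [3.141, 0.002, 2.841]
force: [0.4, -0.2, 5.5]
gripper_width: 0.0227
```

Run:
```python
from h import *
w=r.get_image("wrist"); cv2.imwrite("pics/w4.png",w["pixels"][:,:,::-1]); s=st();print(s["moment"])
```

```text
t3.57 [0.5863 0.113  0.12  ] [3.141e+00 2.000e-03 2.841e+00] F [-0.59 -1.69  6.01] w0.0224 q [ 0.07  0.08  1.78 -0.    1.28 -1.2 ]
[-0.11689228  0.13883594 -0.05718302]
```

View pics/w4.png

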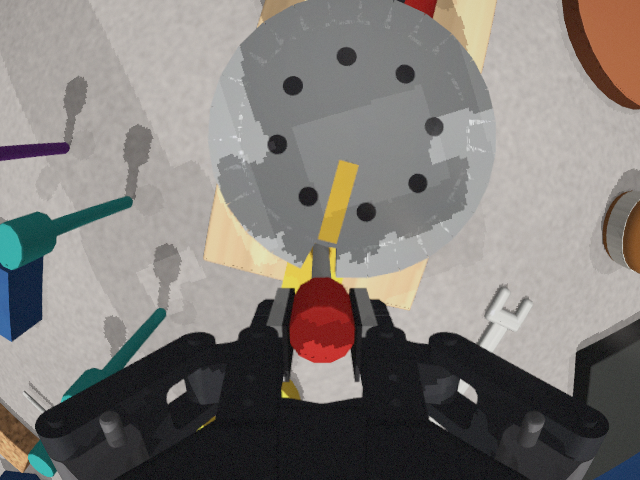

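The head is held between the pads (322,320), with the opening reading 22 mm. I'll lift gently first.

Request:
servo_tool(
  plan=[
    {"tx":0,"ty":0,"tz":-4,"ax":0,"ay":0,"az":0},
    {"tx":0,"ty":0,"tz":-8,"ax":0,"ay":0,"az":0},
    {"tx":0,"ty":0,"tz":-10,"ax":0,"ay":0,"az":0},
    {"tx":0,"ty":0,"tz":-10,"ax":0,"ay":0,"az":0},
    {"tx":0,"ty":0,"tz":-10,"ax":0,"ay":0,"az":0},
  ],
)

```text
t: 3.98
eef_pos: [0.5852, 0.1132, 0.1615]
eef_rot: [-3.142, -0.0, 2.841]
force: [0.4, 0.1, -1.0]
gripper_width: 0.0223
```

Request:
servo_tool(
  plan=[
    {"tx":0,"ty":0,"tz":-15,"ax":0,"ay":0,"az":0},
    {"tx":0,"ty":0,"tz":-15,"ax":0,"ay":0,"az":0},
    {"tx":0,"ty":0,"tz":-15,"ax":0,"ay":0,"az":0},
    {"tx":0,"ty":0,"tz":-15,"ax":0,"ay":0,"az":0},
    {"tx":0,"ty":0,"tz":-15,"ax":0,"ay":0,"az":0},
  ],
)

```text
t: 4.4
eef_pos: [0.5851, 0.1132, 0.2371]
eef_rot: [3.141, 0.0, 2.841]
force: [0.6, 0.7, -0.7]
gripper_width: 0.0225
```

Request:
servo_tool(
  plan=[
    {"tx":0,"ty":0,"tz":-20,"ax":0,"ay":0,"az":0},
    {"tx":0,"ty":0,"tz":-20,"ax":0,"ay":0,"az":0},
    {"tx":0,"ty":0,"tz":-15,"ax":0,"ay":0,"az":0},
    {"tx":0,"ty":0,"tz":0,"ax":0,"ay":0,"az":0},
    {"tx":0,"ty":0,"tz":0,"ax":0,"ay":0,"az":0},
  ],
)

```text
t: 4.82
eef_pos: [0.5857, 0.1132, 0.2917]
eef_rot: [3.141, 0.002, 2.841]
force: [-0.2, -0.4, -0.6]
gripper_width: 0.0226
```

Run:
```python
from h import *
for n in("wrist","scene","top"):
    w=r.get_image(n); cv2.imwrite(f"pics/{n}5.png",w["pixels"][:,:,::-1] if n=="wrist" else cv2.resize(w["pixels"][100:330,180:430,::-1],None,fx=2.5,fy=2.5))
s=st();print(s["moment"]); print(goto((.5345,-.184,.29),s))
```

```text
t4.97 [0.5845 0.1131 0.2884] [-3.140e+00 -3.000e-03  2.841e+00] F [-0.07  0.04 -1.51] w0.0222 q [ 0.07 -0.04  1.61 -0.    1.57 -1.2 ]
[-0.02139151 -0.00404135  0.0485503 ]
[ -40.3 -298.6   -1.4]
```

View pics/wrist5.png

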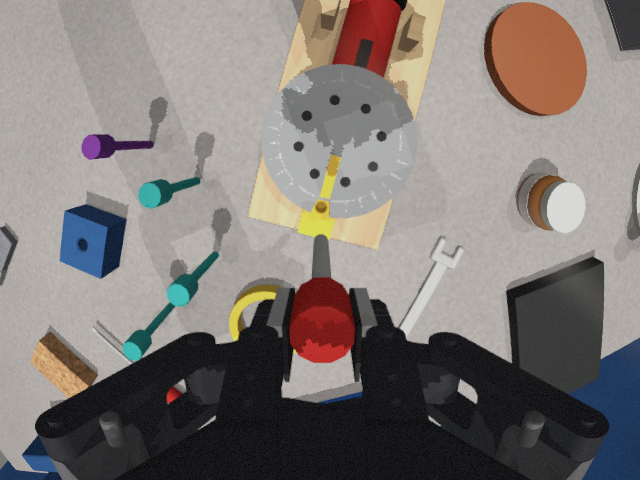

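View pics/scene5.png

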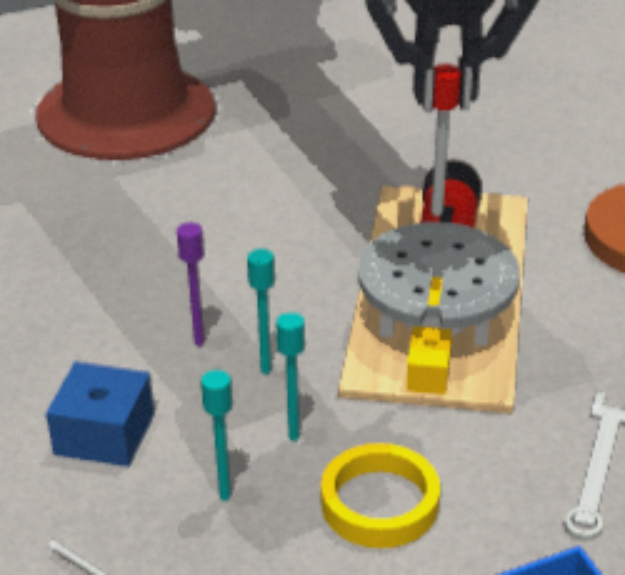

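The pin is out and upright. Its foot is at about (321,237) and the pin hole is visible at (321,207). Next I'll refine the positions.

Run:
```python
from h import *
w=r.get_image("wrist");s=st();R=Ro.from_euler("xyz",s["eef_rot"]).as_matrix()
hz=.307
for dx in(-6,-4,-2,0,2):
    o=s["eef_pos"]+R@np.array([dx/1000,0,0])
    print(dx,"foot",wproj(w,o+R@[0,0,.100]),"headtop",wproj(w,o+R@[0,0,-.034]))
print("hole",wonz(w,(321,207),.045),"sock",wonz(w,(83,244),.05))
s2=r.get_image("scene");t2=r.get_image("top")
cv2.imwrite("pics/t6.png",cv2.resize(t2["pixels"][220:300,230:410,::-1],None,fx=4.4,fy=4.4,interpolation=2))
cv2.imwrite("pics/w6.png",cv2.resize(w["pixels"][190:370,270:370,::-1],None,fx=4,fy=3.3,interpolation=2))
```

```text
t5.02 [0.5845 0.1131 0.2882] [-3.140e+00 -3.000e-03  2.841e+00] F [ 0.35  0.74 -0.9 ] w0.0224 q [ 0.07 -0.04  1.61  0.    1.57 -1.2 ]
-6 foot [320.49485649 253.55488857] headtop [319.72244171 363.82364701]
-4 foot [320.49414674 250.7129319 ] headtop [319.71249755 358.95097911]
-2 foot [320.49347579 247.8585761 ] headtop [319.70262981 353.99539431]
0 foot [320.49284424 244.99207877] headtop [319.69284948 348.95656541]
2 foot [320.49225269 242.11370547] headtop [319.683168  343.8342765]
hole [0.58105734 0.1141017  0.045     ] sock [ 0.53114342 -0.17716221  0.05      ]
```

View pics/w6.png

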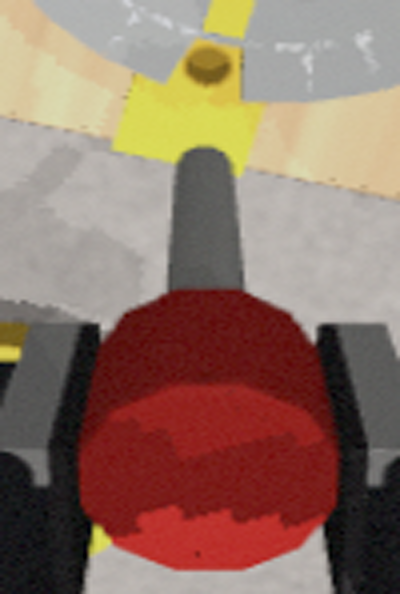

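View pics/t6.png

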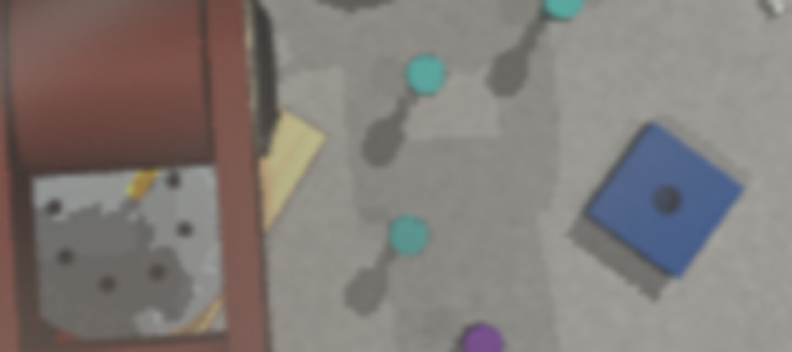

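Request:
servo_tool(
  plan=[
    {"tx":-2.4,"ty":-18.5,"tz":0,"ax":0,"ay":0,"az":0},
    {"tx":-5,"ty":-35,"tz":0,"ax":0,"ay":0,"az":0},
    {"tx":-5,"ty":-35,"tz":0,"ax":0,"ay":0,"az":0},
    {"tx":-5,"ty":-35,"tz":0,"ax":0,"ay":0,"az":0},
    {"tx":-5,"ty":-35,"tz":0,"ax":0,"ay":0,"az":0},
  ],
)

```text
t: 5.53
eef_pos: [0.559, -0.0461, 0.2895]
eef_rot: [-3.141, -0.001, 2.841]
force: [0.1, -0.5, -0.4]
gripper_width: 0.0222
```

Request:
servo_tool(
  plan=[
    {"tx":-5,"ty":-35,"tz":0,"ax":0,"ay":0,"az":0},
    {"tx":-5,"ty":-35,"tz":0,"ax":0,"ay":0,"az":0},
    {"tx":-4,"ty":-35,"tz":0,"ax":0,"ay":0,"az":0},
    {"tx":-3,"ty":-25,"tz":0,"ax":0,"ay":0,"az":0},
    {"tx":-1,"ty":-10,"tz":0,"ax":0,"ay":0,"az":0},
  ],
)

```text
t: 5.95
eef_pos: [0.5344, -0.1869, 0.2894]
eef_rot: [-3.141, -0.001, 2.837]
force: [-0.7, 1.0, -1.3]
gripper_width: 0.0228
```

Request:
servo_tool(
  plan=[
    {"tx":0,"ty":0,"tz":30,"ax":0,"ay":0,"az":0},
    {"tx":0,"ty":0,"tz":30,"ax":0,"ay":0,"az":0},
    {"tx":0,"ty":0,"tz":30,"ax":0,"ay":0,"az":0},
    {"tx":0,"ty":0,"tz":12,"ax":0,"ay":0,"az":0},
    {"tx":0,"ty":0,"tz":0,"ax":0,"ay":0,"az":0},
  ],
)

```text
t: 6.37
eef_pos: [0.5331, -0.1822, 0.1835]
eef_rot: [3.14, -0.009, 2.841]
force: [-0.5, 0.4, -1.6]
gripper_width: 0.0223
```

Request:
servo_tool(
  plan=[
    {"tx":0,"ty":0,"tz":0,"ax":0,"ay":0,"az":0},
    {"tx":0,"ty":0,"tz":0,"ax":0,"ay":0,"az":0},
  ],
)

```text
t: 6.53
eef_pos: [0.5367, -0.1841, 0.1906]
eef_rot: [-3.141, 0.003, 2.841]
force: [0.3, -0.1, 0.3]
gripper_width: 0.0225
```

Run:
```python
from h import *
w=r.get_image("wrist");c=r.get_image("scene");s=st();print(goto((.5357,-.184,.190),s))
cv2.imwrite("pics/w7.png",w["pixels"][:,:,::-1])
cv2.imwrite("pics/s7.png",cv2.resize(c["pixels"][180:300,170:320,::-1],None,fx=4.5,fy=4.5,interpolation=2))
```

```text
t6.63 [ 0.5369 -0.1844  0.1911] [-3.141  0.004  2.841] F [ 0.11 -0.53 -1.04] w0.0220 q [-0.46 -0.06  1.79  0.    1.4  -1.73]
[1.2 0.  1.1]
```

View pics/w7.png

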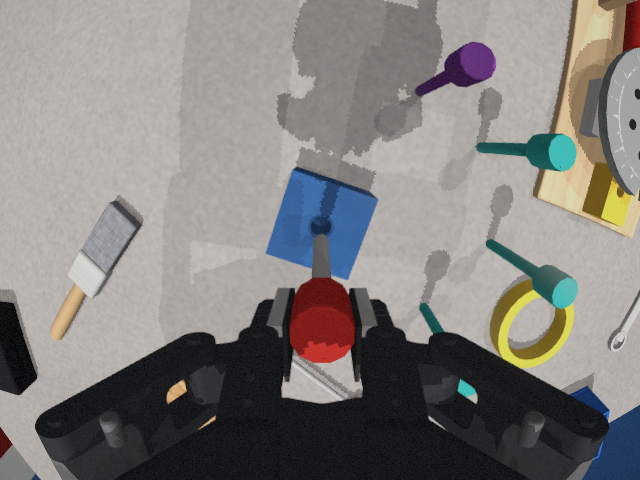

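View pics/s7.png

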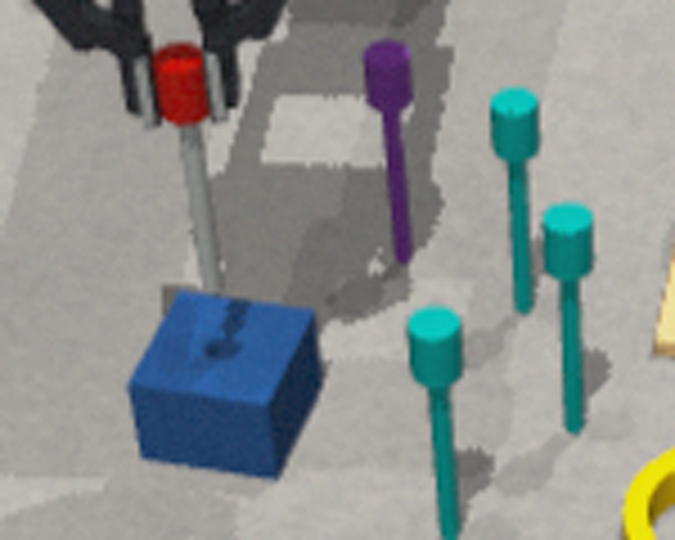

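Run:
```python
from h import *
c=r.get_image("scene");w=r.get_image("wrist");t=r.get_image("top")
g=lambda p:np.array(p)*4.5-np.array([170,180])*4.5
for n,P in(("foot .086",(.5313,-.183,.086)),("foot",(.5369,-.184,.086)),("headtop",(.5313,-.183,.2205)),("hole",(.5313,-.183,.05))): print(n,g(proj(c,P)),wproj(w,P),proj(t,P))
cv2.imwrite("pics/t8.png",cv2.resize(t["pixels"][220:310,320:440,::-1],None,fx=6,fy=6,interpolation=2))
cv2.imwrite("pics/w8.png",cv2.resize(w["pixels"][160:370,260:380,::-1],None,fx=5,fy=2.8,interpolation=2))
```

```text
foot .086 [210.64401085 284.03650135] [320.15984874 234.76898732] [383.13938346 265.22163686]
foot [211.91090431 291.62175537] [321.18958924 242.78264489] [383.5033224 263.1074986]
headtop [174.23127308  49.42645904] [318.74653285 328.8802055 ] [390.87555361 265.53563127]
hole [219.47887199 340.96018447] [320.32836882 223.83734904] [381.29671085 265.14684677]
```

View pics/t8.png

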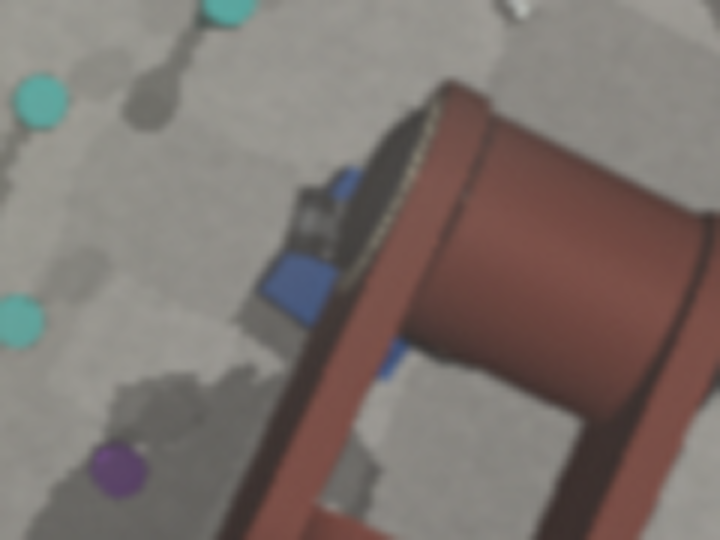

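View pics/w8.png

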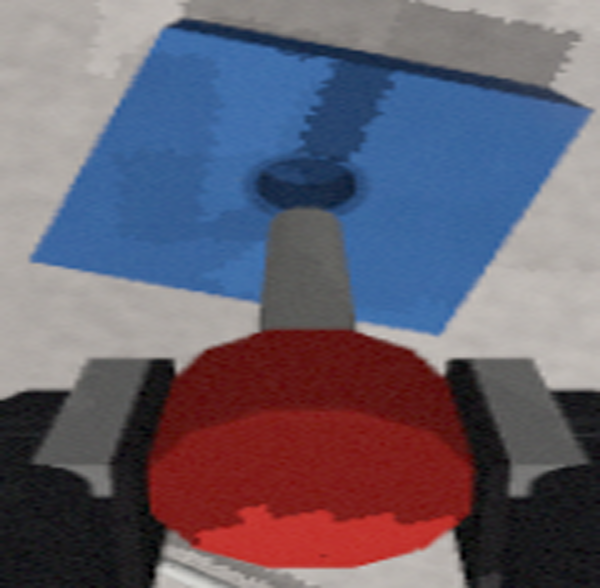

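The shank is heading into the hole: the foot's tip is at (322,234) and the hole at (321,226) in the wrist view. I'll shift 1 mm and lower.

Request:
servo_tool(
  plan=[
    {"tx":1.2,"ty":0,"tz":0,"ax":0,"ay":0,"az":0},
    {"tx":0,"ty":0,"tz":10,"ax":0,"ay":0,"az":0},
    {"tx":0,"ty":0,"tz":12,"ax":0,"ay":0,"az":0},
    {"tx":0,"ty":0,"tz":12,"ax":0,"ay":0,"az":0},
    {"tx":0,"ty":0,"tz":6,"ax":0,"ay":0,"az":0},
  ],
)

```text
t: 7.2
eef_pos: [0.5328, -0.1829, 0.1448]
eef_rot: [3.141, -0.004, 2.841]
force: [-0.0, 0.7, -0.8]
gripper_width: 0.0222
```

Run:
```python
from h import *
c=r.get_image("scene");w=r.get_image("wrist");s=st()
a=cv2.resize(c["pixels"][200:300,180:260,::-1],None,fx=5,fy=5,interpolation=2)
b=cv2.resize(w["pixels"][160:360,260:380,::-1],None,fx=3,fy=2.5,interpolation=2)
cv2.imwrite("pics/c9.png",np.hstack([a,b]))
```

```text
t7.30 [ 0.533  -0.183   0.1454] [ 3.141 -0.004  2.841] F [-0.49 -0.17 -0.51] w0.0224 q [-0.46 -0.02  1.84 -0.    1.33 -1.73]
```

View pics/c9.png

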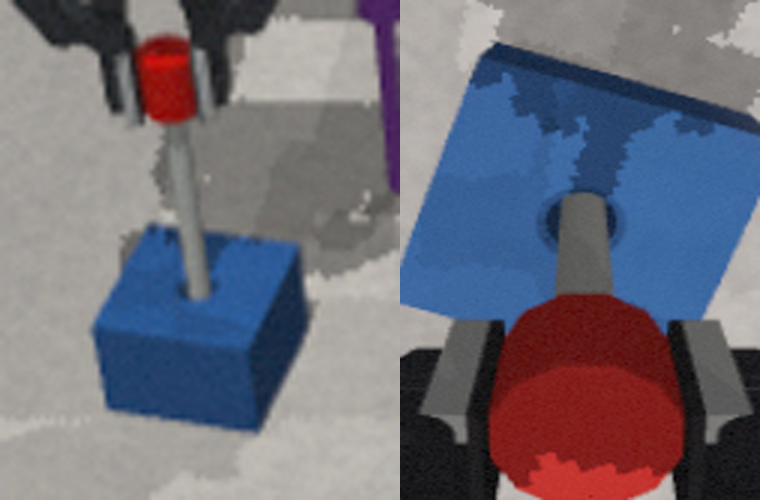

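The pin's foot is in the socket mouth with no contact force. I'll continue slowly.

Request:
servo_tool(
  plan=[
    {"tx":0,"ty":0,"tz":0,"ax":0,"ay":0,"az":0},
    {"tx":0,"ty":0,"tz":5,"ax":0,"ay":0,"az":0},
    {"tx":0,"ty":0,"tz":5,"ax":0,"ay":0,"az":0},
    {"tx":0,"ty":0,"tz":5,"ax":0,"ay":0,"az":0},
    {"tx":0,"ty":0,"tz":0,"ax":0,"ay":0,"az":0},
  ],
)

```text
t: 7.72
eef_pos: [0.5336, -0.1832, 0.1319]
eef_rot: [3.141, -0.002, 2.841]
force: [0.3, -0.2, -0.5]
gripper_width: 0.0226
```

Request:
servo_tool(
  plan=[
    {"tx":0,"ty":0,"tz":5,"ax":0,"ay":0,"az":0},
    {"tx":0,"ty":0,"tz":5,"ax":0,"ay":0,"az":0},
    {"tx":0,"ty":0,"tz":0,"ax":0,"ay":0,"az":0},
    {"tx":0,"ty":0,"tz":0,"ax":0,"ay":0,"az":0},
  ],
)

```text
t: 8.05
eef_pos: [0.534, -0.1834, 0.1227]
eef_rot: [3.141, -0.001, 2.841]
force: [0.2, 0.4, -0.3]
gripper_width: 0.0225
```

Request:
servo_tool(
  plan=[
    {"tx":0,"ty":0,"tz":2,"ax":0,"ay":0,"az":0},
    {"tx":0,"ty":0,"tz":2,"ax":0,"ay":0,"az":0},
    {"tx":0,"ty":0,"tz":2,"ax":0,"ay":0,"az":0},
    {"tx":0,"ty":0,"tz":0,"ax":0,"ay":0,"az":0},
  ],
)

```text
t: 8.38
eef_pos: [0.534, -0.1834, 0.1168]
eef_rot: [3.141, -0.001, 2.841]
force: [-0.4, 0.8, -0.3]
gripper_width: 0.0221
```

Request:
servo_tool(
  plan=[
    {"tx":0,"ty":0,"tz":1,"ax":0,"ay":0,"az":0},
    {"tx":0,"ty":0,"tz":1,"ax":0,"ay":0,"az":0},
    {"tx":0,"ty":0,"tz":0,"ax":0,"ay":0,"az":0},
  ],
)

```text
t: 8.63
eef_pos: [0.5343, -0.1835, 0.1152]
eef_rot: [3.142, -0.0, 2.841]
force: [0.3, 0.4, -0.5]
gripper_width: 0.0225
```

Request:
servo_tool(
  plan=[
    {"tx":0,"ty":0,"tz":1,"ax":0,"ay":0,"az":0},
    {"tx":0,"ty":0,"tz":1,"ax":0,"ay":0,"az":0},
    {"tx":0,"ty":0,"tz":0,"ax":0,"ay":0,"az":0},
  ],
)

```text
t: 8.88
eef_pos: [0.5351, -0.1839, 0.115]
eef_rot: [-3.141, 0.002, 2.841]
force: [-1.4, 1.3, 5.2]
gripper_width: 0.0222
```

Request:
servo_tool(
  plan=[
    {"tx":0,"ty":0,"tz":1,"ax":0,"ay":0,"az":0},
    {"tx":0,"ty":0,"tz":1,"ax":0,"ay":0,"az":0},
    {"tx":0,"ty":0,"tz":0,"ax":0,"ay":0,"az":0},
  ],
)

```text
t: 9.13
eef_pos: [0.5359, -0.1842, 0.1148]
eef_rot: [-3.141, 0.003, 2.841]
force: [-2.9, 1.5, 12.3]
gripper_width: 0.0223
```

Request:
servo_tool(
  plan=[
    {"tx":0,"ty":0,"tz":-3,"ax":0,"ay":0,"az":0},
    {"tx":0,"ty":0,"tz":0,"ax":0,"ay":0,"az":0},
  ],
)

```text
t: 9.3
eef_pos: [0.5349, -0.1838, 0.1152]
eef_rot: [-3.141, 0.002, 2.841]
force: [0.6, 0.3, -0.7]
gripper_width: 0.0225
```

Request:
servo_tool(
  plan=[
    {"tx":0,"ty":0,"tz":0,"ax":0,"ay":0,"az":0},
    {"tx":0,"ty":0,"tz":0,"ax":0,"ay":0,"az":0},
    {"tx":0,"ty":0,"tz":0,"ax":0,"ay":0,"az":0},
    {"tx":0,"ty":0,"tz":0,"ax":0,"ay":0,"az":0},
    {"tx":0,"ty":0,"tz":0,"ax":0,"ay":0,"az":0},
  ],
  gripper=1,
)

```text
t: 9.72
eef_pos: [0.5341, -0.1835, 0.114]
eef_rot: [3.142, -0.001, 2.841]
force: [0.2, -0.3, 0.1]
gripper_width: 0.0809
```

Run:
```python
from h import *
c=r.get_image("scene");w=r.get_image("wrist");s=st()
a=cv2.resize(c["pixels"][200:300,180:260,::-1],None,fx=4.8,fy=4.8,interpolation=2)
b=cv2.resize(w["pixels"][:,:,::-1],None,fx=.6,fy=1)
cv2.imwrite("pics/c10.png",np.hstack([a,b]))
```

```text
t9.82 [ 0.5342 -0.1835  0.1141] [ 3.142 -0.     2.841] F [ 0.38 -0.49  0.4 ] w0.0853 q [-0.46  0.01  1.86  0.    1.27 -1.73]
```

View pics/c10.png

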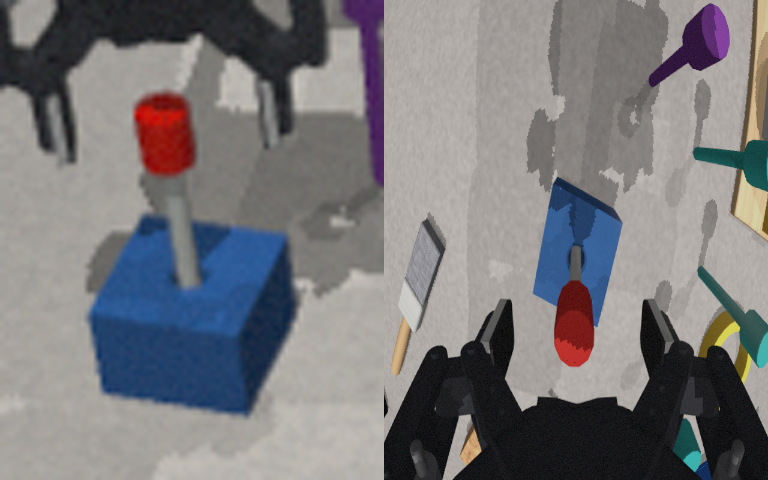

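The pin is standing in the socket. I'll lift off, then rotate the wrist to leave nearly a full turn of joint 6 for the drag.

Request:
servo_tool(
  plan=[
    {"tx":0,"ty":0,"tz":-15,"ax":0,"ay":0,"az":0},
    {"tx":0,"ty":0,"tz":-30,"ax":0,"ay":0,"az":0},
    {"tx":0,"ty":0,"tz":-35,"ax":0,"ay":0,"az":0},
    {"tx":0,"ty":0,"tz":-30,"ax":0,"ay":0,"az":0.12},
    {"tx":0,"ty":0,"tz":-15,"ax":0,"ay":0,"az":0.12},
  ],
)

```text
t: 10.23
eef_pos: [0.5359, -0.1843, 0.2444]
eef_rot: [3.141, 0.007, 2.595]
force: [0.5, -0.5, 0.5]
gripper_width: 0.0855
```

Request:
servo_tool(
  plan=[
    {"tx":0,"ty":0,"tz":0,"ax":0,"ay":0,"az":0.12},
    {"tx":0,"ty":0,"tz":0,"ax":0,"ay":0,"az":0.12},
    {"tx":0,"ty":0,"tz":0,"ax":0,"ay":0,"az":0.12},
    {"tx":0,"ty":0,"tz":0,"ax":0,"ay":0,"az":0.12},
    {"tx":0,"ty":0,"tz":0,"ax":0,"ay":0,"az":0.12},
  ],
  gripper=0,
)

```text
t: 10.65
eef_pos: [0.5343, -0.1836, 0.2393]
eef_rot: [-3.142, -0.0, 1.995]
force: [0.5, 0.5, 0.6]
gripper_width: 0.0256
```

Request:
servo_tool(
  plan=[
    {"tx":0,"ty":0,"tz":0,"ax":0,"ay":0,"az":0.12},
    {"tx":0,"ty":0,"tz":0,"ax":0,"ay":0,"az":0.12},
    {"tx":0,"ty":0,"tz":0,"ax":0,"ay":0,"az":0.12},
    {"tx":0,"ty":0,"tz":0,"ax":0,"ay":0,"az":0.12},
    {"tx":0,"ty":0,"tz":0,"ax":0,"ay":0,"az":0.12},
  ],
)

```text
t: 11.07
eef_pos: [0.5343, -0.1835, 0.2392]
eef_rot: [-3.142, -0.0, 1.395]
force: [-0.3, 0.8, 0.1]
gripper_width: 0.0001
```

Request:
servo_tool(
  plan=[
    {"tx":0,"ty":0,"tz":0,"ax":0,"ay":0,"az":0.12},
    {"tx":0,"ty":0,"tz":0,"ax":0,"ay":0,"az":0.12},
    {"tx":0,"ty":0,"tz":0,"ax":0,"ay":0,"az":0.12},
    {"tx":0,"ty":0,"tz":0,"ax":0,"ay":0,"az":0.12},
    {"tx":0,"ty":0,"tz":0,"ax":0,"ay":0,"az":0.12},
  ],
)

```text
t: 11.48
eef_pos: [0.5343, -0.1835, 0.2392]
eef_rot: [-3.141, 0.0, 0.795]
force: [-0.4, -0.7, 0.0]
gripper_width: -0.0
```

Request:
servo_tool(
  plan=[
    {"tx":0,"ty":0,"tz":0,"ax":0,"ay":0,"az":0.12},
    {"tx":0,"ty":0,"tz":0,"ax":0,"ay":0,"az":0.12},
    {"tx":0,"ty":0,"tz":0,"ax":0,"ay":0,"az":0.12},
    {"tx":0,"ty":0,"tz":0,"ax":0,"ay":0,"az":0.12},
    {"tx":0,"ty":0,"tz":0,"ax":0,"ay":0,"az":0.12},
  ],
)

```text
t: 11.9
eef_pos: [0.5343, -0.1836, 0.2392]
eef_rot: [-3.142, 0.0, 0.195]
force: [-0.7, 0.2, -0.0]
gripper_width: 0.0002
```

Request:
servo_tool(
  plan=[
    {"tx":0,"ty":0,"tz":0,"ax":0,"ay":0,"az":0.12},
    {"tx":0,"ty":0,"tz":0,"ax":0,"ay":0,"az":0.12},
    {"tx":0,"ty":0,"tz":0,"ax":0,"ay":0,"az":0.12},
    {"tx":0,"ty":0,"tz":0,"ax":0,"ay":0,"az":0.12},
    {"tx":0,"ty":0,"tz":0,"ax":0,"ay":0,"az":0.12},
  ],
)

```text
t: 12.32
eef_pos: [0.5343, -0.1836, 0.2392]
eef_rot: [-3.142, 0.0, -0.405]
force: [0.2, -0.7, -0.2]
gripper_width: -0.0002
```

Run:
```python
from h import *
s=st(); A=np.array([.521,.1515])
for a in range(-180,180,30):
    p=A+.055*np.array([np.cos(np.radians(a)),np.sin(np.radians(a))]); print(a,goto((*p,.235),s))
t=r.get_image("top");c=r.get_image("scene")
cv2.imwrite("pics/t11.png",cv2.resize(t["pixels"][220:320,220:400,::-1],None,fx=4.4,fy=4.4,interpolation=2))
```

```text
t12.32 [ 0.5343 -0.1836  0.2392] [-3.142  0.    -0.405] F [ 0.17 -0.73 -0.18] w-0.0002 q [-0.46 -0.09  1.74  0.    1.49  1.51]
-180 [-194.8 -281.     4.3]
-150 [-177.2 -258.6    4.3]
-120 [-150.8 -248.1    4.3]
-90 [-122.6 -252.1    4.3]
-60 [-100.2 -269.8    4.3]
-30 [ -89.7 -296.2    4.3]
0 [ -93.7 -324.4    4.3]
30 [-111.3 -346.7    4.3]
60 [-137.8 -357.3    4.3]
90 [-165.9 -353.2    4.3]
120 [-188.3 -335.6    4.3]
150 [-198.9 -309.2    4.3]
```

View pics/t11.png

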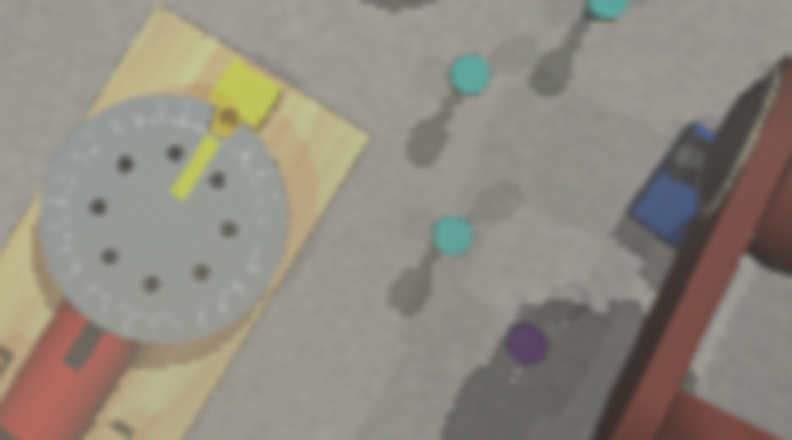

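Run:
```python
from h import *
t=r.get_image("top"); print([onz(t,(256.65,269.2),z).round(4) for z in(.075,.085,.095)])
# pin hole direct
print("hole",onz(t,(220+227/4.4-.4,220+118/4.4-.4),.045))
print(goto((.491,.198,.235)))
```

```text
[array([0.5206, 0.153 , 0.075 ]), array([0.5207, 0.1521, 0.085 ]), array([0.5209, 0.1513, 0.095 ])]
hole [0.58212807 0.11619954 0.045     ]
[-187.2 -335.3    4.3]
```

Request:
servo_tool(
  plan=[
    {"tx":-10,"ty":-18,"tz":0,"ax":0,"ay":0,"az":0},
    {"tx":-18,"ty":-32,"tz":0,"ax":0,"ay":0,"az":0},
    {"tx":-18,"ty":-32,"tz":0,"ax":0,"ay":0,"az":0},
    {"tx":-18,"ty":-32,"tz":0,"ax":0,"ay":0,"az":0},
    {"tx":-18,"ty":-32,"tz":0,"ax":0,"ay":0,"az":0},
  ],
)

```text
t: 12.88
eef_pos: [0.5151, -0.0158, 0.2394]
eef_rot: [-3.141, -0.0, -0.397]
force: [0.5, -0.1, -0.6]
gripper_width: 0.0
```

Request:
servo_tool(
  plan=[
    {"tx":-18,"ty":-32,"tz":0,"ax":0,"ay":0,"az":0},
    {"tx":-18,"ty":-32,"tz":0,"ax":0,"ay":0,"az":0},
    {"tx":-18,"ty":-32,"tz":0,"ax":0,"ay":0,"az":0},
    {"tx":-18,"ty":-32,"tz":0,"ax":0,"ay":0,"az":0},
    {"tx":-18,"ty":-32,"tz":0,"ax":0,"ay":0,"az":0},
  ],
)

```text
t: 13.3
eef_pos: [0.4942, 0.167, 0.2395]
eef_rot: [-3.141, -0.001, -0.396]
force: [0.5, 0.3, -1.1]
gripper_width: 0.0002
```

Request:
servo_tool(
  plan=[
    {"tx":-15,"ty":-29,"tz":10,"ax":0,"ay":0,"az":0.12},
    {"tx":0,"ty":0,"tz":20,"ax":0,"ay":0,"az":0.12},
    {"tx":0,"ty":0,"tz":20,"ax":0,"ay":0,"az":0.12},
    {"tx":0,"ty":0,"tz":20,"ax":0,"ay":0,"az":0.12},
    {"tx":0,"ty":0,"tz":10,"ax":0,"ay":0,"az":0.11},
  ],
)

```text
t: 13.72
eef_pos: [0.4907, 0.1979, 0.1564]
eef_rot: [3.138, 0.001, -0.991]
force: [0.1, -0.5, -0.1]
gripper_width: 0.0001
```

Request:
servo_tool(
  plan=[
    {"tx":0,"ty":0,"tz":0,"ax":0,"ay":0,"az":0},
    {"tx":0,"ty":0,"tz":0,"ax":0,"ay":0,"az":0},
  ],
)

```text
t: 13.88
eef_pos: [0.4919, 0.1977, 0.1588]
eef_rot: [3.14, 0.0, -0.985]
force: [0.7, 0.5, 0.3]
gripper_width: -0.0
```

Run:
```python
from h import *
w=r.get_image("wrist");s=st();t=r.get_image("top"); cv2.imwrite("pics/w12.png",w["pixels"][:,:,::-1])
cv2.imwrite("pics/t12.png",cv2.resize(t["pixels"][210:360,180:380,::-1],None,fx=4,fy=4,interpolation=2))
for z in(.075,.085,.095):print(z,wproj(w,(.5207,.1521,z)))
R=Ro.from_euler("xyz",s["eef_rot"]).as_matrix(); print("axis in tool",R.T@(np.array([.5207,.1521,.08])-s["eef_pos"])*1000)
```

```text
t13.93 [0.4926 0.1978 0.16  ] [-3.141 -0.    -0.985] F [ 0.85 -0.29  0.28] w-0.0001 q [ 0.24 -0.12  1.9  -0.    1.36  2.8 ]
0.075 [325.34750618 167.78439507]
0.085 [325.53695555 168.72663415]
0.095 [325.74470737 169.76039835]
axis in tool [53.61592617  1.92173544 80.0310777 ]
```

View pics/w12.png

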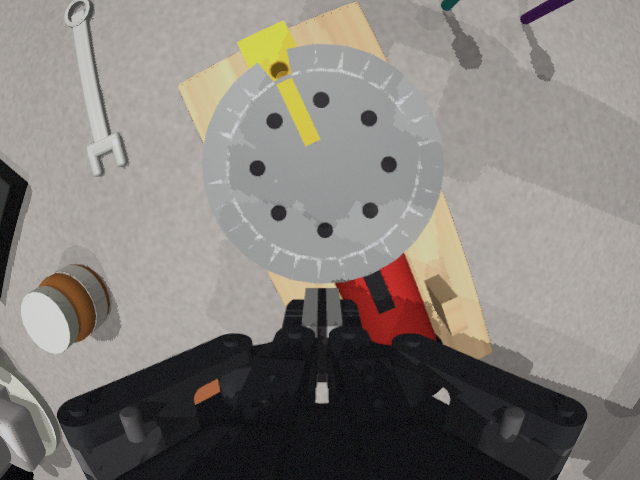

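View pics/t12.png

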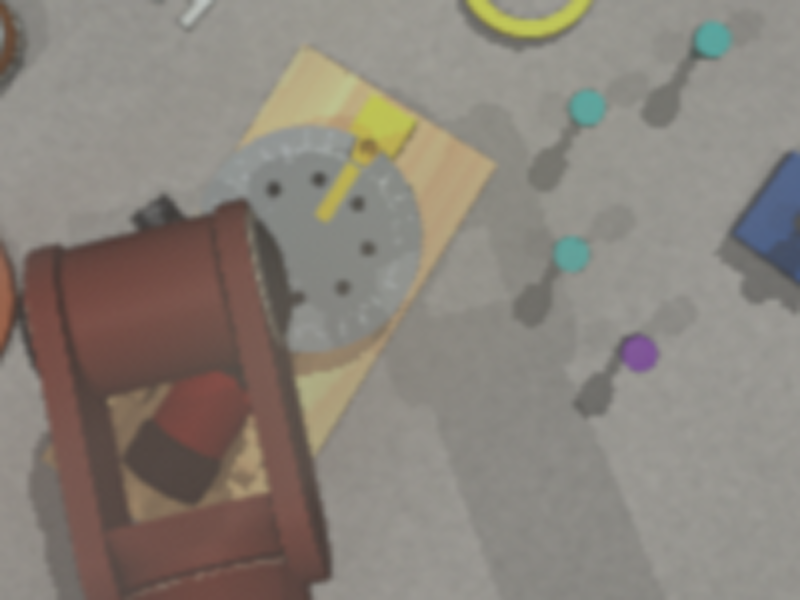

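The wrist view shows the whole pad, with its centre at (323,165), the mark running (281,80) to (313,143), and the pin hole at (279,70). Next I'll estimate the face height.

Run:
```python
from h import *
w=r.get_image("wrist")
for z in(.072,.076,.08,.085,.09):
    a,b=wonz(w,(203,163),z),wonz(w,(443,163),z); c,d=wonz(w,(322,44),z),wonz(w,(324,284),z)
    m=wonz(w,(323,165.3),z);print(z,np.linalg.norm(a-b),np.linalg.norm(c-d),m)
```

```text
0.072 0.152636323139683 0.15429580906713328 [0.52392363 0.15201988 0.072     ]
0.076 0.14998271830506074 0.15161335382659522 [0.52403232 0.1518669  0.076     ]
0.08 0.14732911347043842 0.14893089858605715 [0.524141   0.15171392 0.08      ]
0.085 0.14401210742716053 0.1455778295353846 [0.52427686 0.1515227  0.085     ]
0.09 0.14069510138388275 0.14222476048471205 [0.52441272 0.15133148 0.09      ]
```

Request:
servo_tool(
  plan=[
    {"tx":0,"ty":0,"tz":20,"ax":0,"ay":0,"az":0},
    {"tx":0,"ty":0,"tz":20,"ax":0,"ay":0,"az":0},
    {"tx":0,"ty":0,"tz":14,"ax":0,"ay":0,"az":0},
    {"tx":0,"ty":0,"tz":0,"ax":0,"ay":0,"az":0},
    {"tx":0,"ty":0,"tz":0,"ax":0,"ay":0,"az":0},
  ],
)

```text
t: 14.45
eef_pos: [0.4923, 0.1977, 0.1057]
eef_rot: [3.142, 0.0, -0.988]
force: [0.4, 0.4, 0.1]
gripper_width: -0.0001
```

Request:
servo_tool(
  plan=[
    {"tx":0,"ty":0,"tz":5,"ax":0,"ay":0,"az":0},
    {"tx":0,"ty":0,"tz":5,"ax":0,"ay":0,"az":0},
    {"tx":0,"ty":0,"tz":4,"ax":0,"ay":0,"az":0},
    {"tx":0,"ty":0,"tz":3,"ax":0,"ay":0,"az":0},
    {"tx":0,"ty":0,"tz":2,"ax":0,"ay":0,"az":0},
  ],
)

```text
t: 14.87
eef_pos: [0.4921, 0.1978, 0.086]
eef_rot: [3.141, 0.0, -0.989]
force: [0.1, -0.2, 0.6]
gripper_width: 0.0002
```

Request:
servo_tool(
  plan=[
    {"tx":0,"ty":0,"tz":1,"ax":0,"ay":0,"az":0},
    {"tx":0,"ty":0,"tz":1,"ax":0,"ay":0,"az":0},
    {"tx":0,"ty":0,"tz":0,"ax":0,"ay":0,"az":0},
  ],
)

```text
t: 15.12
eef_pos: [0.4921, 0.1978, 0.0841]
eef_rot: [3.141, 0.0, -0.989]
force: [0.5, -0.2, 0.9]
gripper_width: -0.0001
```

Request:
servo_tool(
  plan=[
    {"tx":0,"ty":0,"tz":1,"ax":0,"ay":0,"az":0},
    {"tx":0,"ty":0,"tz":1,"ax":0,"ay":0,"az":0},
    {"tx":0,"ty":0,"tz":0,"ax":0,"ay":0,"az":0},
  ],
)

```text
t: 15.37
eef_pos: [0.4921, 0.1978, 0.0822]
eef_rot: [3.141, 0.0, -0.989]
force: [-1.1, 0.2, -0.3]
gripper_width: -0.0001
```

Request:
servo_tool(
  plan=[
    {"tx":0,"ty":0,"tz":1,"ax":0,"ay":0,"az":0},
    {"tx":0,"ty":0,"tz":1,"ax":0,"ay":0,"az":0},
    {"tx":0,"ty":0,"tz":0,"ax":0,"ay":0,"az":0},
  ],
)

```text
t: 15.62
eef_pos: [0.4921, 0.1977, 0.0801]
eef_rot: [3.141, 0.0, -0.989]
force: [-0.5, -0.4, -0.3]
gripper_width: -0.0
```

Request:
servo_tool(
  plan=[
    {"tx":0,"ty":0,"tz":1,"ax":0,"ay":0,"az":0},
    {"tx":0,"ty":0,"tz":1,"ax":0,"ay":0,"az":0},
    {"tx":0,"ty":0,"tz":0,"ax":0,"ay":0,"az":0},
  ],
)

```text
t: 15.87
eef_pos: [0.4921, 0.1978, 0.078]
eef_rot: [3.141, 0.0, -0.989]
force: [-1.0, 0.4, 0.1]
gripper_width: -0.0
```

Request:
servo_tool(
  plan=[
    {"tx":0,"ty":0,"tz":1,"ax":0,"ay":0,"az":0},
    {"tx":0,"ty":0,"tz":1,"ax":0,"ay":0,"az":0},
    {"tx":0,"ty":0,"tz":0,"ax":0,"ay":0,"az":0},
  ],
)

```text
t: 16.12
eef_pos: [0.4921, 0.1977, 0.0761]
eef_rot: [3.141, 0.0, -0.989]
force: [0.3, 1.0, -0.3]
gripper_width: -0.0002
```

Request:
servo_tool(
  plan=[
    {"tx":0,"ty":0,"tz":1,"ax":0,"ay":0,"az":0},
    {"tx":0,"ty":0,"tz":1,"ax":0,"ay":0,"az":0},
    {"tx":0,"ty":0,"tz":0,"ax":0,"ay":0,"az":0},
  ],
)

```text
t: 16.37
eef_pos: [0.4923, 0.198, 0.0748]
eef_rot: [-3.142, 0.0, -0.989]
force: [-2.4, -0.2, 4.8]
gripper_width: 0.0001
```

Request:
servo_tool(
  plan=[
    {"tx":0,"ty":0,"tz":1,"ax":0,"ay":0,"az":0},
    {"tx":0,"ty":0,"tz":0,"ax":0,"ay":0,"az":0},
  ],
)

```text
t: 16.53
eef_pos: [0.4923, 0.198, 0.074]
eef_rot: [-3.141, 0.0, -0.989]
force: [-3.6, -0.6, 6.9]
gripper_width: 0.0001
```

Request:
servo_tool(
  plan=[
    {"tx":0,"ty":0,"tz":1,"ax":0,"ay":0,"az":0},
    {"tx":0,"ty":0,"tz":0,"ax":0,"ay":0,"az":0},
  ],
)

```text
t: 16.7
eef_pos: [0.4925, 0.1981, 0.0733]
eef_rot: [-3.141, 0.0, -0.989]
force: [-3.9, 1.0, 8.1]
gripper_width: -0.0003
```

Contact came at z of about 75.5 mm, with 8 N at 73.3 mm. I'll start the drag, turning the tool with the pad (axis 55 mm along tool +x).

Request:
servo_tool(
  plan=[
    {"tx":0.05,"ty":1.1,"tz":0.2,"ax":0,"ay":0,"az":-0.02},
    {"tx":0.05,"ty":2.2,"tz":0.2,"ax":0,"ay":0,"az":-0.04},
    {"tx":0.1,"ty":3.3,"tz":0,"ax":0,"ay":0,"az":-0.06},
    {"tx":0.1,"ty":3.3,"tz":0,"ax":0,"ay":0,"az":-0.06},
    {"tx":0.1,"ty":3.3,"tz":0,"ax":0,"ay":0,"az":-0.06},
  ],
)

```text
t: 17.12
eef_pos: [0.484, 0.1907, 0.074]
eef_rot: [-3.136, -0.001, -0.746]
force: [0.1, 4.7, 6.3]
gripper_width: -0.0002
```

```bash
cat >> h.py <<'E'
def pad(name):
    w=r.get_image("wrist");s=st();cv2.imwrite(name,cv2.resize(w["pixels"][0:360,120:520,::-1],None,fx=1.5,fy=1.5))
    A=np.array([.522,.152]);d=A-s["eef_pos"][:2];R=Ro.from_euler("xyz",s["eef_rot"]).as_matrix()
    print("axis in tool",(R[:2,:2].T@d*1000).round(1),"r %.4f"%np.hypot(*d),"a %.3f"%np.arctan2(-d[1],-d[0]),"yaw+pi %.3f"%(s["eef_rot"][2]+np.pi))
    m=mask(w,(20,110,80),(34,255,255),(180,30,470,300)); bl=blobs(m,40); print(bl)
    return w,s
E
python3 -c "
from h import *
pad('pics/p1.png')"
```

```text
t17.17 [0.4836 0.1903 0.0738] [-3.136e+00 -1.000e-03 -7.440e-01] F [0.08 3.45 7.08] w-0.0000 q [ 0.23 -0.05  1.99  0.    1.19  2.54]
axis in tool [54.2  2.2] r 0.0543 a 2.357 yaw+pi 2.397
[(np.int32(158), (np.int32(262), np.int32(30), np.int32(27), np.int32(11)), array([271.5,  33.1])), (np.int32(2772), (np.int32(266), np.int32(38), np.int32(63), np.int32(107)), array([296.8,  91.1]))]
```

View pics/p1.png

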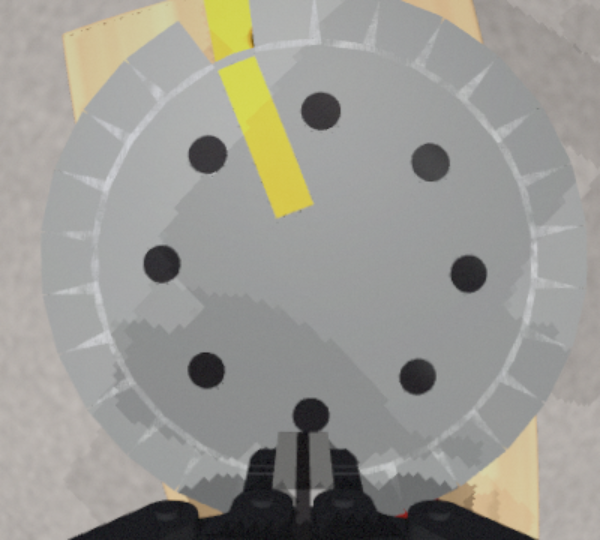

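The pad follows: the mark's rim end has moved to (236,60) in this crop, away from the yellow block. I'll continue.

Request:
servo_tool(
  plan=[
    {"tx":0.15,"ty":3.9,"tz":0.3,"ax":0,"ay":0,"az":-0.07},
    {"tx":0.15,"ty":3.9,"tz":0.2,"ax":0,"ay":0,"az":-0.07},
    {"tx":0.15,"ty":3.9,"tz":0,"ax":0,"ay":0,"az":-0.07},
    {"tx":0.15,"ty":3.9,"tz":0,"ax":0,"ay":0,"az":-0.07},
    {"tx":0.15,"ty":3.9,"tz":0,"ax":0,"ay":0,"az":-0.07},
  ],
)

```text
t: 17.58
eef_pos: [0.4726, 0.1745, 0.0733]
eef_rot: [-3.137, -0.001, -0.396]
force: [-3.1, 4.6, 7.5]
gripper_width: 0.0002
```

Request:
servo_tool(
  plan=[
    {"tx":0.15,"ty":3.9,"tz":0,"ax":0,"ay":0,"az":-0.07},
    {"tx":0.15,"ty":3.9,"tz":0,"ax":0,"ay":0,"az":-0.07},
    {"tx":0.15,"ty":3.9,"tz":0,"ax":0,"ay":0,"az":-0.07},
    {"tx":0.15,"ty":3.9,"tz":0,"ax":0,"ay":0,"az":-0.07},
    {"tx":0.15,"ty":3.9,"tz":0,"ax":0,"ay":0,"az":-0.07},
  ],
)

```text
t: 18.0
eef_pos: [0.4677, 0.1551, 0.0729]
eef_rot: [-3.139, -0.0, -0.046]
force: [-4.6, 3.5, 9.1]
gripper_width: -0.0003
```

Request:
servo_tool(
  plan=[
    {"tx":0,"ty":3.9,"tz":0,"ax":0,"ay":0,"az":-0.07},
    {"tx":0,"ty":3.9,"tz":0,"ax":0,"ay":0,"az":-0.07},
    {"tx":0,"ty":3.9,"tz":0,"ax":0,"ay":0,"az":-0.07},
    {"tx":0,"ty":3.9,"tz":0,"ax":0,"ay":0,"az":-0.07},
    {"tx":0,"ty":3.9,"tz":0,"ax":0,"ay":0,"az":-0.07},
  ],
)

```text
t: 18.42
eef_pos: [0.47, 0.1354, 0.073]
eef_rot: [-3.14, -0.002, 0.304]
force: [-2.3, 3.1, 8.0]
gripper_width: 0.0001
```

```bash
python3 -c "
from h import *
pad('pics/p2.png')"
```

```text
t18.47 [0.4703 0.1348 0.0731] [-3.141e+00 -2.000e-03  3.070e-01] F [-3.28 -0.09  8.23] w0.0000 q [ 0.13 -0.12  2.06  0.    1.2   1.39]
axis in tool [54.5 -0.8] r 0.0545 a -2.820 yaw+pi 3.448
[(np.int32(536), (np.int32(439), np.int32(30), np.int32(31), np.int32(33)), array([458.8,  40.7])), (np.int32(2745), (np.int32(251), np.int32(41), np.int32(67), np.int32(106)), array([284.2,  93.7]))]
```

View pics/p2.png

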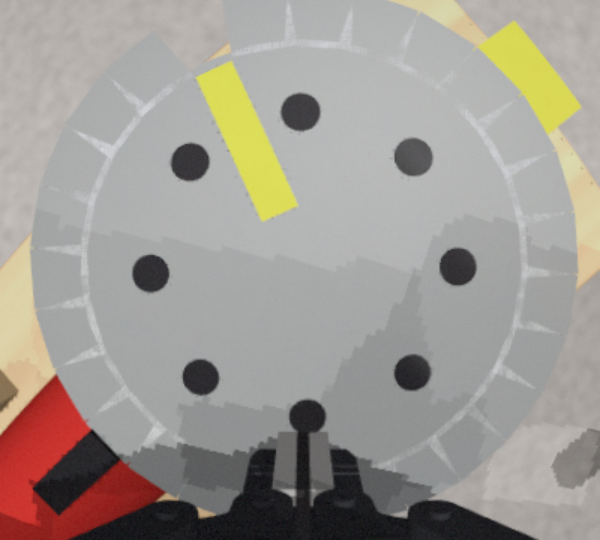

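The mark stays fixed in the tool view at (200–300, 65–220), so the pad is turning with the tool without slip. I'll continue.

Request:
servo_tool(
  plan=[
    {"tx":0.15,"ty":4.4,"tz":0,"ax":0,"ay":0,"az":-0.08},
    {"tx":0.15,"ty":4.4,"tz":0,"ax":0,"ay":0,"az":-0.08},
    {"tx":0.15,"ty":4.4,"tz":0,"ax":0,"ay":0,"az":-0.08},
    {"tx":0.15,"ty":4.4,"tz":0,"ax":0,"ay":0,"az":-0.08},
    {"tx":0.15,"ty":4.4,"tz":0,"ax":0,"ay":0,"az":-0.08},
  ],
)

```text
t: 18.88
eef_pos: [0.4807, 0.1159, 0.0731]
eef_rot: [3.141, -0.003, 0.705]
force: [-3.1, 1.6, 7.9]
gripper_width: 0.0003
```

Request:
servo_tool(
  plan=[
    {"tx":0.15,"ty":4.4,"tz":0,"ax":0,"ay":0,"az":-0.08},
    {"tx":0.15,"ty":4.4,"tz":0,"ax":0,"ay":0,"az":-0.08},
    {"tx":0.15,"ty":4.4,"tz":0,"ax":0,"ay":0,"az":-0.08},
    {"tx":0.15,"ty":4.4,"tz":0,"ax":0,"ay":0,"az":-0.08},
    {"tx":0.15,"ty":4.4,"tz":0,"ax":0,"ay":0,"az":-0.08},
  ],
)

```text
t: 19.3
eef_pos: [0.498, 0.1025, 0.0732]
eef_rot: [3.14, -0.003, 1.105]
force: [-2.5, 4.6, 6.2]
gripper_width: -0.0001
```

```bash
python3 -c "
from h import *
pad('pics/p3.png')"
```

```text
t19.35 [0.4987 0.1021 0.0734] [ 3.139e+00 -3.000e-03  1.107e+00] F [-1.32  2.03  8.42] w0.0000 q [ 0.05 -0.07  2.01  0.    1.2   0.52]
axis in tool [55.  -1.5] r 0.0550 a -2.007 yaw+pi 4.249
[(np.int32(2747), (np.int32(246), np.int32(42), np.int32(69), np.int32(106)), array([279.9,  94.4]))]
```

Request:
servo_tool(
  plan=[
    {"tx":0.2,"ty":4.4,"tz":0.2,"ax":0,"ay":0,"az":-0.08},
    {"tx":0.2,"ty":4.4,"tz":0,"ax":0,"ay":0,"az":-0.08},
    {"tx":0.2,"ty":4.4,"tz":0,"ax":0,"ay":0,"az":-0.08},
    {"tx":0.2,"ty":4.4,"tz":0,"ax":0,"ay":0,"az":-0.08},
    {"tx":0.2,"ty":4.4,"tz":0,"ax":0,"ay":0,"az":-0.08},
  ],
)

```text
t: 19.77
eef_pos: [0.519, 0.097, 0.0729]
eef_rot: [3.14, -0.003, 1.505]
force: [-1.8, 4.0, 7.4]
gripper_width: 0.0003
```

Request:
servo_tool(
  plan=[
    {"tx":0.2,"ty":4.4,"tz":0,"ax":0,"ay":0,"az":-0.08},
    {"tx":0.2,"ty":4.4,"tz":0,"ax":0,"ay":0,"az":-0.08},
    {"tx":0.2,"ty":4.4,"tz":0,"ax":0,"ay":0,"az":-0.08},
    {"tx":0.2,"ty":4.4,"tz":0,"ax":0,"ay":0,"az":-0.08},
    {"tx":0.2,"ty":4.4,"tz":0,"ax":0,"ay":0,"az":-0.08},
  ],
)

```text
t: 20.18
eef_pos: [0.5401, 0.1, 0.0727]
eef_rot: [3.14, -0.002, 1.905]
force: [-5.6, 3.7, 9.1]
gripper_width: 0.0002
```

Request:
servo_tool(
  plan=[
    {"tx":0.2,"ty":4.4,"tz":0,"ax":0,"ay":0,"az":-0.08},
    {"tx":0.2,"ty":4.4,"tz":0,"ax":0,"ay":0,"az":-0.08},
    {"tx":0.2,"ty":4.4,"tz":0,"ax":0,"ay":0,"az":-0.08},
    {"tx":0.2,"ty":4.4,"tz":0,"ax":0,"ay":0,"az":-0.08},
    {"tx":0.2,"ty":4.4,"tz":0,"ax":0,"ay":0,"az":-0.08},
  ],
)

```text
t: 20.6
eef_pos: [0.5584, 0.1109, 0.0725]
eef_rot: [3.141, -0.001, 2.305]
force: [-5.2, 2.1, 8.1]
gripper_width: 0.0003
```

```bash
python3 -c "
from h import *
pad('pics/p4.png')"
```

```text
t20.65 [0.5589 0.1113 0.0726] [ 3.140e+00 -1.000e-03  2.308e+00] F [-4.83  1.99  8.52] w-0.0002 q [ 0.07  0.07  1.87  0.    1.2  -0.67]
axis in tool [54.9  0. ] r 0.0549 a -0.834 yaw+pi 5.450
[(np.int32(2824), (np.int32(249), np.int32(40), np.int32(68), np.int32(107)), array([282.6,  93. ]))]
```

View pics/p4.png

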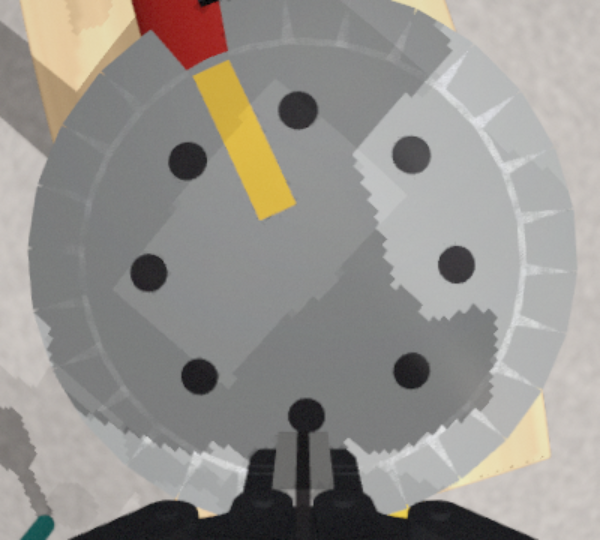

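It's just past half a turn: the mark points at the barrel, with no slip. I'll continue.

Request:
servo_tool(
  plan=[
    {"tx":0.2,"ty":4.4,"tz":0,"ax":0,"ay":0,"az":-0.08},
    {"tx":0.2,"ty":4.4,"tz":0,"ax":0,"ay":0,"az":-0.08},
    {"tx":0.2,"ty":4.4,"tz":0,"ax":0,"ay":0,"az":-0.08},
    {"tx":0.2,"ty":4.4,"tz":0,"ax":0,"ay":0,"az":-0.08},
    {"tx":0.2,"ty":4.4,"tz":0,"ax":0,"ay":0,"az":-0.08},
  ],
)

```text
t: 21.07
eef_pos: [0.5712, 0.128, 0.0724]
eef_rot: [-3.141, -0.001, 2.705]
force: [-5.9, -0.3, 9.3]
gripper_width: 0.0001
```

Request:
servo_tool(
  plan=[
    {"tx":0.2,"ty":4.4,"tz":0,"ax":0,"ay":0,"az":-0.08},
    {"tx":0.2,"ty":4.4,"tz":0,"ax":0,"ay":0,"az":-0.08},
    {"tx":0.2,"ty":4.4,"tz":0,"ax":0,"ay":0,"az":-0.08},
    {"tx":0.2,"ty":4.4,"tz":0,"ax":0,"ay":0,"az":-0.08},
    {"tx":0.2,"ty":4.4,"tz":0,"ax":0,"ay":0,"az":-0.08},
  ],
)

```text
t: 21.48
eef_pos: [0.5766, 0.1487, 0.0726]
eef_rot: [-3.14, -0.0, 3.105]
force: [-4.7, -2.9, 8.2]
gripper_width: -0.0001
```

Request:
servo_tool(
  plan=[
    {"tx":0.2,"ty":4.4,"tz":0,"ax":0,"ay":0,"az":-0.08},
    {"tx":0.2,"ty":4.4,"tz":0,"ax":0,"ay":0,"az":-0.08},
    {"tx":0.2,"ty":4.4,"tz":0,"ax":0,"ay":0,"az":-0.08},
    {"tx":0.2,"ty":4.4,"tz":0,"ax":0,"ay":0,"az":-0.08},
    {"tx":0.2,"ty":4.4,"tz":0,"ax":0,"ay":0,"az":-0.08},
  ],
)

```text
t: 21.9
eef_pos: [0.5736, 0.1699, 0.0729]
eef_rot: [-3.139, 0.001, -2.778]
force: [-1.9, -3.9, 9.4]
gripper_width: -0.0002
```

```bash
python3 -c "
from h import *
pad('pics/p5.png')"
```

```text
t21.95 [0.5733 0.1705 0.0728] [-3.140e+00  1.000e-03 -2.775e+00] F [-4.25 -2.86  7.63] w0.0003 q [ 0.17  0.14  1.8  -0.    1.2  -1.77]
axis in tool [54.5  1.1] r 0.0546 a 0.346 yaw+pi 0.367
[(np.int32(2772), (np.int32(256), np.int32(37), np.int32(66), np.int32(107)), array([288.5,  90.4])), (np.int32(150), (np.int32(180), np.int32(282), np.int32(16), np.int32(18)), array([184.9, 293.3]))]
```

Request:
servo_tool(
  plan=[
    {"tx":0.2,"ty":4.4,"tz":0,"ax":0,"ay":0,"az":-0.08},
    {"tx":0.2,"ty":4.4,"tz":0,"ax":0,"ay":0,"az":-0.08},
    {"tx":0.2,"ty":4.4,"tz":0,"ax":0,"ay":0,"az":-0.08},
    {"tx":0.2,"ty":4.4,"tz":0,"ax":0,"ay":0,"az":-0.08},
    {"tx":0.2,"ty":4.4,"tz":0,"ax":0,"ay":0,"az":-0.08},
  ],
)

```text
t: 22.37
eef_pos: [0.5627, 0.1883, 0.0732]
eef_rot: [-3.137, 0.001, -2.378]
force: [0.0, -4.3, 7.3]
gripper_width: 0.0002
```

Request:
servo_tool(
  plan=[
    {"tx":0.2,"ty":4.4,"tz":0,"ax":0,"ay":0,"az":-0.08},
    {"tx":0.2,"ty":4.4,"tz":0,"ax":0,"ay":0,"az":-0.08},
    {"tx":0.2,"ty":4.4,"tz":0,"ax":0,"ay":0,"az":-0.08},
    {"tx":0.2,"ty":4.4,"tz":0,"ax":0,"ay":0,"az":-0.08},
    {"tx":0.2,"ty":4.4,"tz":0,"ax":0,"ay":0,"az":-0.08},
  ],
)

```text
t: 22.78
eef_pos: [0.5456, 0.2011, 0.0736]
eef_rot: [-3.136, 0.002, -1.978]
force: [1.5, -2.0, 6.7]
gripper_width: -0.0
```

Request:
servo_tool(
  plan=[
    {"tx":0.1,"ty":3.8,"tz":0,"ax":0,"ay":0,"az":-0.07},
    {"tx":0.1,"ty":3.3,"tz":0,"ax":0,"ay":0,"az":-0.06},
    {"tx":0.1,"ty":3.3,"tz":0,"ax":0,"ay":0,"az":-0.06},
    {"tx":0.1,"ty":3.3,"tz":0,"ax":0,"ay":0,"az":-0.06},
    {"tx":0.1,"ty":3.3,"tz":0,"ax":0,"ay":0,"az":-0.06},
  ],
)

```text
t: 23.2
eef_pos: [0.5296, 0.2059, 0.0738]
eef_rot: [-3.134, 0.001, -1.669]
force: [1.9, -0.5, 6.9]
gripper_width: 0.0
```

```bash
python3 -c "
from h import *
pad('pics/p6.png')"
```

```text
t23.25 [0.529  0.206  0.0736] [-3.135e+00  1.000e-03 -1.667e+00] F [ 2.12 -1.48  6.9 ] w0.0002 q [ 0.24  0.06  1.88 -0.    1.19 -2.8 ]
axis in tool [54.4  1.8] r 0.0545 a 1.442 yaw+pi 1.475
[(np.int32(2763), (np.int32(264), np.int32(36), np.int32(62), np.int32(107)), array([294.7,  89.3]))]
```

View pics/p6.png

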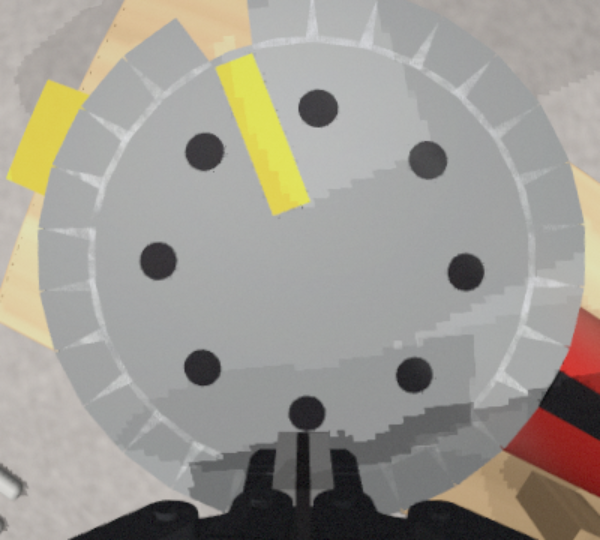

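Request:
servo_tool(
  plan=[
    {"tx":0.1,"ty":3.3,"tz":0.3,"ax":0,"ay":0,"az":-0.06},
    {"tx":0.1,"ty":3.3,"tz":0.3,"ax":0,"ay":0,"az":-0.06},
    {"tx":0.1,"ty":3.3,"tz":0.2,"ax":0,"ay":0,"az":-0.06},
    {"tx":0.05,"ty":2.2,"tz":0,"ax":0,"ay":0,"az":-0.04},
  ],
)

```text
t: 23.58
eef_pos: [0.5178, 0.2063, 0.0734]
eef_rot: [-3.133, 0.001, -1.45]
force: [2.6, 0.7, 7.5]
gripper_width: 0.0001
```

```bash
python3 -c "
from h import *
w,s=pad('pics/p7.png')
# mark angle: fit line to mark, on face plane; axis from world estimate
z=s['eef_pos'][2]
m=mask(w,(20,110,80),(34,255,255),(240,30,340,160))
ys,xs=np.nonzero(m); P=np.array([wonz(w,(x,y),z)[:2] for x,y in zip(xs,ys)])
vx,vy,x0,y0=cv2.fitLine(P.astype(np.float32),cv2.DIST_HUBER,0,1e-4,1e-4).ravel(); print('mark line deg',np.degrees(np.arctan2(vy,vx)),x0,y0)
a=s['eef_rot'][2]
for k in range(7):
    th=np.arctan2(s['eef_pos'][1]-.152,s['eef_pos'][0]-.522)
    f=lambda t:np.array([np.cos(t),np.sin(t)])*55
    d=f(th+.06*(k+1))-f(th+.06*k); R=Ro.from_euler('xyz',s['eef_rot']).as_matrix(); print(k,(R[:2,:2].T@d).round(2))
"
```

```text
t23.63 [0.5175 0.2063 0.0733] [-3.134e+00  1.000e-03 -1.449e+00] F [2.5  1.16 7.74] w-0.0001 q [ 0.25  0.04  1.9  -0.    1.19 -3.02]
axis in tool [54.5  2.1] r 0.0545 a 1.654 yaw+pi 1.693
[(np.int32(480), (np.int32(180), np.int32(30), np.int32(27), np.int32(33)), array([189.1,  40.7])), (np.int32(2784), (np.int32(265), np.int32(36), np.int32(62), np.int32(107)), array([295.7,  89.1]))]
mark line deg -62.785698 0.53926814 0.119913824
0 [-0.03  3.3 ]
1 [0.17 3.3 ]
2 [0.37 3.28]
3 [0.56 3.25]
4 [0.76 3.21]
5 [0.95 3.16]
6 [1.14 3.1 ]
```

View pics/p7.png

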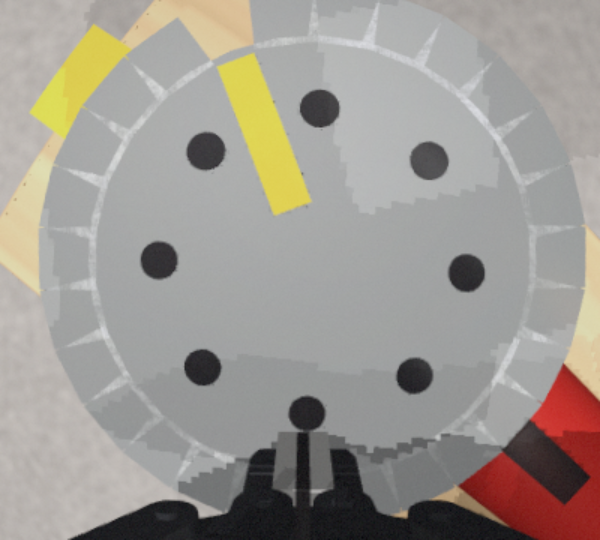

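```bash
python3 -c "
from h import *
w=r.get_image('wrist');s=r.get_state()
def TT(p,e):
    T=np.eye(4);T[:3,:3]=Ro.from_euler('xyz',e).as_matrix();T[:3,3]=p;return T
X=np.linalg.inv(TT(s['eef_pos'],s['eef_rot']))@w['T']
w0=dict(w);w0['pixels']=cv2.imread('pics/w12.png')[:,:,::-1].copy();w0['T']=TT([.4926,.1978,.16],[-3.141,0,-.985])@X
def ang(w,z,box):
    m=mask(w,(20,110,80),(34,255,255),box)
    ys,xs=np.nonzero(m); P=np.array([wonz(w,(x,y),z)[:2] for x,y in zip(xs,ys)])
    vx,vy,x0,y0=cv2.fitLine(P.astype(np.float32),cv2.DIST_HUBER,0,1e-4,1e-4).ravel()
    d=np.array([.523,.152])-[x0,y0]; print('ang',np.degrees(np.arctan2(vy,vx)),x0,y0,len(xs),'axis dist from line mm',1000*(vx*d[1]-vy*d[0]))
ang(w0,.0755,(272,84,330,150))
ang(w,.0733,(240,30,340,160))
# block outer face/hole dir
print('hole',wonz(w0,(279.5,71),.045))
"
```

```text
ang -31.166063 0.5533109 0.13385451 1067 axis dist from line mm -0.15992172122013606
ang -62.416443 0.539444 0.12005538 2782 axis dist from line mm 0.21674571493821537
hole [0.58397719 0.1148273  0.045     ]
```

The mark measures -62.4° now against -31.2° at the start, so about 31° remains. I'll finish with straight translation, since joint 6 is near its limit.

Request:
servo_tool(
  plan=[
    {"tx":0,"ty":3.3,"tz":0.2,"ax":0,"ay":0,"az":0},
    {"tx":0.2,"ty":3.3,"tz":0.1,"ax":0,"ay":0,"az":0},
    {"tx":0.4,"ty":3.3,"tz":0,"ax":0,"ay":0,"az":0},
    {"tx":0.55,"ty":3.25,"tz":0,"ax":0,"ay":0,"az":0},
    {"tx":0.75,"ty":3.2,"tz":0,"ax":0,"ay":0,"az":0},
  ],
)

```text
t: 24.1
eef_pos: [0.5022, 0.2027, 0.0733]
eef_rot: [-3.132, 0.001, -1.452]
force: [3.2, 0.6, 8.0]
gripper_width: 0.0002
```

```bash
cat >> h.py <<'E'
def ang(w,z,box=(240,30,340,160)):
    m=mask(w,(20,110,80),(34,255,255),box)
    n,l,s,c=cv2.connectedComponentsWithStats(m); i=1+np.argmax(s[1:,4]); print("blob",s[i],c[i].round(1))
    ys,xs=np.nonzero(l==i); P=np.array([wonz(w,(x,y),z)[:2] for x,y in zip(xs,ys)])
    vx,vy,x0,y0=cv2.fitLine(P.astype(np.float32),cv2.DIST_HUBER,0,1e-4,1e-4).ravel()
    d=np.array([.523,.152])-[x0,y0]; print('ang',np.degrees(np.arctan2(vy,vx)),x0,y0,len(xs),'axis off line mm',1000*(vx*d[1]-vy*d[0]))
E
python3 -c "
from h import *
w,s=pad('pics/p8.png'); ang(w,s['eef_pos'][2])
th=np.arctan2(s['eef_pos'][1]-.152,s['eef_pos'][0]-.522);R=Ro.from_euler('xyz',s['eef_rot']).as_matrix()
f=lambda t:np.array([np.cos(t),np.sin(t)])*55
for k in range(6): print(k,(R[:2,:2].T@(f(th+.06*(k+1))-f(th+.06*k))).round(2))
"
```

```text
t24.15 [0.5017 0.2025 0.0732] [-3.133e+00  1.000e-03 -1.452e+00] F [ 3.06 -0.07  7.09] w0.0001 q [ 0.25  0.    1.94 -0.    1.19 -3.01]
axis in tool [ 52.5 -14.2] r 0.0544 a 1.954 yaw+pi 1.689
[(np.int32(388), (np.int32(180), np.int32(43), np.int32(23), np.int32(29)), array([187.9,  57.9])), (np.int32(2621), (np.int32(192), np.int32(61), np.int32(81), np.int32(96)), array([231.9, 108.9]))]
blob [240  99  33  58 995] [252. 132.]
ang -61.86387 0.5383976 0.13437434 995 axis off line mm -5.266369928253567
0 [0.96 3.16]
1 [1.15 3.09]
2 [1.33 3.02]
3 [1.51 2.93]
4 [1.68 2.84]
5 [1.85 2.73]
```

View pics/p8.png

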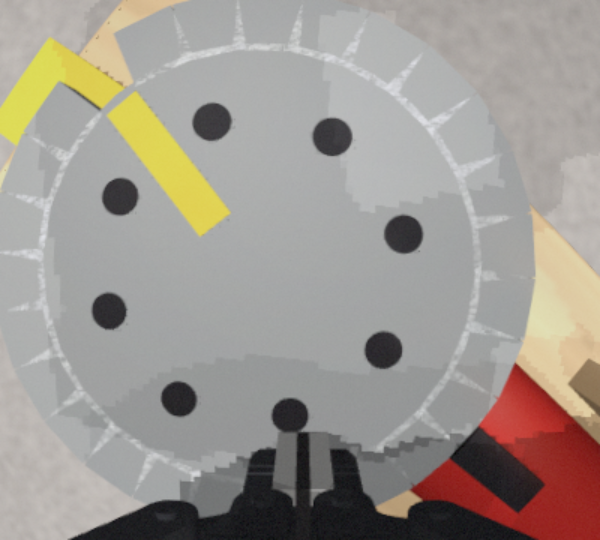

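The mark now runs (120,100) to (215,225) in the crop, nearing the yellow block. My measuring box clipped it, so I'll measure again.

```bash
python3 -c "
from h import *
w=r.get_image('wrist');s=r.get_state(); ang(w,s['eef_pos'][2],(190,60,340,170))"
```

```text
blob [ 190   62   81   96 2617] [229.4 110.2]
ang -45.866276 0.547608 0.12618272 2617 axis off line mm 0.3159044476942832
```

Request:
servo_tool(
  plan=[
    {"tx":0.95,"ty":3.15,"tz":0.1,"ax":0,"ay":0,"az":0},
    {"tx":1.15,"ty":3.1,"tz":0,"ax":0,"ay":0,"az":0},
    {"tx":1.3,"ty":3,"tz":0,"ax":0,"ay":0,"az":0},
    {"tx":0.4,"ty":0.8,"tz":0,"ax":0,"ay":0,"az":0},
    {"tx":0,"ty":0,"tz":0,"ax":0,"ay":0,"az":0},
  ],
)

```text
t: 24.62
eef_pos: [0.4925, 0.1976, 0.0732]
eef_rot: [-3.133, 0.001, -1.452]
force: [2.0, 1.2, 7.8]
gripper_width: 0.0001
```

```bash
python3 -c "
from h import *
w,s=pad('pics/p9.png'); ang(w,s['eef_pos'][2],(150,60,340,200))
th=np.arctan2(s['eef_pos'][1]-.152,s['eef_pos'][0]-.522);R=Ro.from_euler('xyz',s['eef_rot']).as_matrix()
f=lambda t:np.array([np.cos(t),np.sin(t)])*55
for k in range(4): print(k,(R[:2,:2].T@(f(th+.02*(k+1))-f(th+.02*k))).round(2))
"
```

```text
t24.67 [0.4925 0.1976 0.0731] [-3.133e+00  1.000e-03 -1.452e+00] F [2.88 0.65 7.54] w-0.0002 q [ 0.24 -0.02  1.97 -0.    1.19 -3.02]
axis in tool [ 48.8 -23.9] r 0.0543 a 2.145 yaw+pi 1.689
[(np.int32(1731), (np.int32(180), np.int32(105), np.int32(60), np.int32(70)), array([205.8, 142.1]))]
blob [ 151   92   89   83 2454] [194.7 133.2]
ang -35.323856 0.551766 0.1311555 2454 axis off line mm 0.3745414046136056
0 [0.49 0.98]
1 [0.51 0.97]
2 [0.53 0.96]
3 [0.55 0.95]
```

View pics/p9.png

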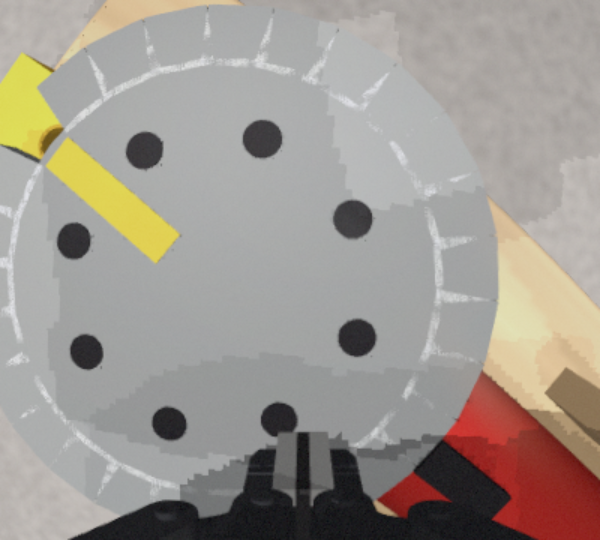

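Request:
servo_tool(
  plan=[
    {"tx":0.5,"ty":1,"tz":0,"ax":0,"ay":0,"az":0},
    {"tx":0.5,"ty":1,"tz":0,"ax":0,"ay":0,"az":0},
    {"tx":0.4,"ty":0.7,"tz":0,"ax":0,"ay":0,"az":0},
    {"tx":0,"ty":0,"tz":0,"ax":0,"ay":0,"az":0},
    {"tx":0,"ty":0,"tz":0,"ax":0,"ay":0,"az":0},
  ],
)

```text
t: 25.08
eef_pos: [0.4902, 0.1961, 0.0732]
eef_rot: [-3.133, 0.001, -1.452]
force: [2.4, 1.1, 7.7]
gripper_width: 0.0001
```

```bash
python3 -c "
from h import *
w,s=pad('pics/p10.png'); ang(w,s['eef_pos'][2],(120,60,340,200));w['pixels']
cv2.imwrite('pics/p10.png',cv2.resize(w['pixels'][60:220,90:330,::-1],None,fx=3,fy=3,interpolation=2))
"
```

```text
t25.13 [0.4901 0.1961 0.0732] [-3.133e+00  1.000e-03 -1.452e+00] F [3.52 0.38 7.51] w0.0003 q [ 0.24 -0.03  1.97 -0.    1.19 -3.02]
axis in tool [ 47.5 -26.4] r 0.0544 a 2.197 yaw+pi 1.689
[(np.int32(1431), (np.int32(180), np.int32(120), np.int32(52), np.int32(61)), array([202.2, 152. ]))]
blob [ 142  101   90   80 2410] [186.6 140.4]
ang -32.53153 0.552673 0.13259277 2410 axis off line mm 0.40510390876600383
```

View pics/p10.png

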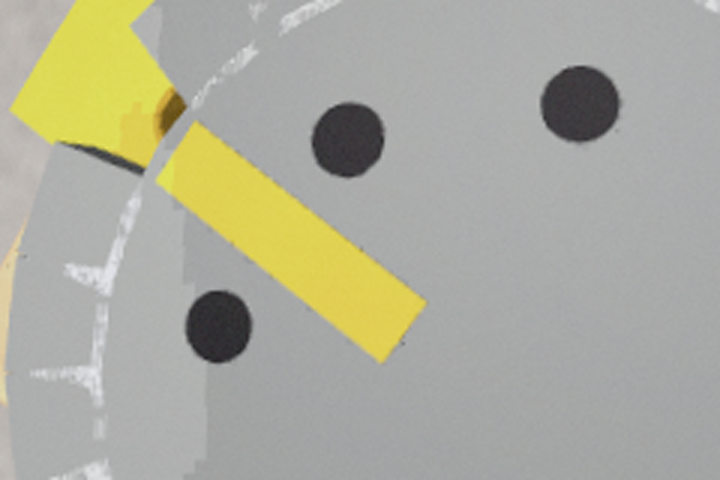

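The mark is at -32.5°, within about 1° of the hole direction. I'll lift off gently and check from higher up.

Request:
servo_tool(
  plan=[
    {"tx":0,"ty":0,"tz":-2,"ax":0,"ay":0,"az":0},
    {"tx":0,"ty":0,"tz":-4,"ax":0,"ay":0,"az":0},
    {"tx":0,"ty":0,"tz":-20,"ax":0,"ay":0,"az":0},
    {"tx":0,"ty":0,"tz":-30,"ax":0,"ay":0,"az":0},
    {"tx":0,"ty":0,"tz":-31,"ax":0,"ay":0,"az":0},
  ],
)

```text
t: 25.55
eef_pos: [0.4848, 0.1947, 0.1558]
eef_rot: [3.137, -0.001, -1.452]
force: [0.2, -0.5, 0.7]
gripper_width: 0.0001
```

Request:
servo_tool(
  plan=[
    {"tx":0,"ty":0,"tz":0,"ax":0,"ay":0,"az":0},
    {"tx":0,"ty":0,"tz":0,"ax":0,"ay":0,"az":0},
    {"tx":0,"ty":0,"tz":0,"ax":0,"ay":0,"az":0},
  ],
)

```text
t: 25.8
eef_pos: [0.4859, 0.195, 0.156]
eef_rot: [3.14, -0.0, -1.452]
force: [-0.3, 0.6, -0.5]
gripper_width: 0.0
```

```bash
python3 -c "
from h import *
w,s=pad('pics/p11.png'); ang(w,.0755,(180,60,340,200))
cv2.imwrite('pics/p11.png',w['pixels'][:,:,::-1])
cv2.imwrite('pics/p11b.png',cv2.resize(w['pixels'][60:300,150:410,::-1],None,fx=2.5,fy=2.5,interpolation=2))
t=r.get_image('top');cv2.imwrite('pics/t13.png',cv2.resize(t['pixels'][210:360,180:420,::-1],None,fx=3.3,fy=3.3,interpolation=2))
"
```

```text
t25.85 [0.4854 0.1949 0.1551] [ 3.138 -0.    -1.452] F [-0.31  0.89  0.73] w-0.0003 q [ 0.24 -0.13  1.92 -0.    1.35 -3.02]
axis in tool [ 47.  -31.3] r 0.0564 a 2.277 yaw+pi 1.689
[(np.int32(789), (np.int32(180), np.int32(70), np.int32(21), np.int32(57)), array([187.5,  99.2])), (np.int32(1069), (np.int32(195), np.int32(117), np.int32(61), np.int32(53)), array([225.2, 143. ]))]
blob [ 195  117   61   53 1069] [225.2 143. ]
ang -32.275642 0.5529902 0.13263448 1069 axis off line mm 0.3587845291165917
```

View pics/p11b.png

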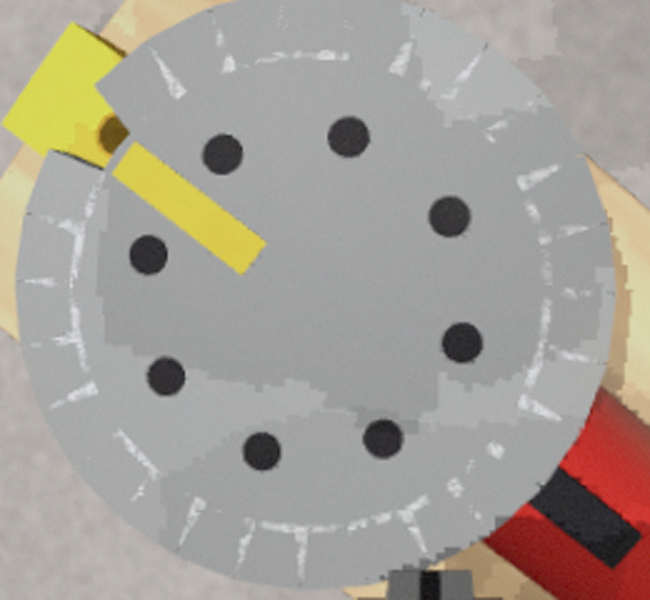

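View pics/t13.png

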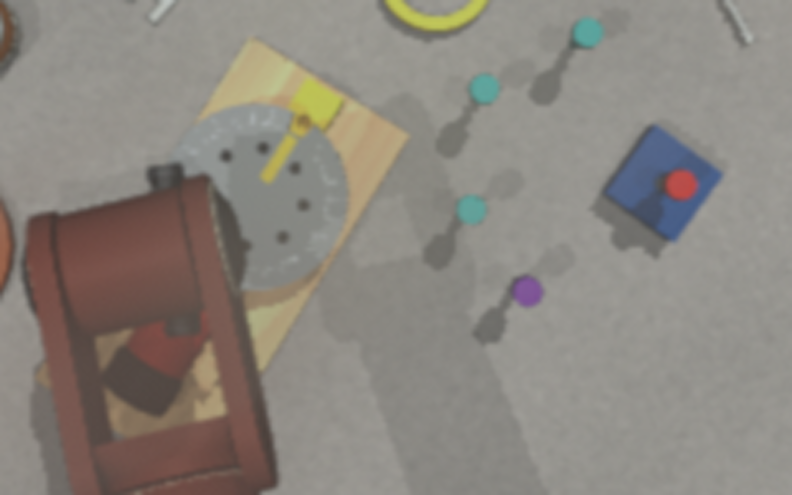

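```bash
python3 -c "
from h import *
w=r.get_image('wrist')
g=lambda x,y:(150+x/2.5-.2,60+y/2.5-.2)
H=[(348,137),(449,216),(462,342),(383,438),(261,451),(165,376),(148,255),(222,154)]
P=np.array([wonz(w,g(*h),.0755)[:2] for h in H]);A=P.mean(0);h=wonz(w,g(114,134),.045)[:2]
print(A,h,np.hypot(*(h-A)),np.degrees(np.arctan2(*(h-A)[::-1])))
print('block corners',[wonz(w,g(*p),.045)[:2].round(4) for p in((72,22),(3,123))])
a=wonz(w,g(72,22),.045)[:2];b=wonz(w,g(3,123),.045)[:2];m=(a+b)/2;print(np.degrees(np.arctan2(*(m-A)[::-1])),np.degrees(np.arctan2(*(b-a)[::-1]))-90)
ang(w,.0755,(190,60,340,200))
"
```

```text
[0.52188421 0.15129452] [0.5833718  0.11356135] 0.07214232668105336 -31.536249813095452
block corners [array([0.6002, 0.0816]), array([0.6184, 0.1113])]
-32.10272640888092 -31.476173593033195
blob [ 193  117   62   53 1076] [223.4 143.2]
ang -32.255245 0.5529498 0.13263804 1076 axis off line mm 0.39004431961280756
```

Request:
servo_tool(
  plan=[
    {"tx":0,"ty":0,"tz":-25,"ax":0,"ay":0,"az":0},
    {"tx":0,"ty":0,"tz":-30,"ax":0,"ay":0,"az":0},
    {"tx":0,"ty":0,"tz":-20,"ax":0,"ay":0,"az":0},
    {"tx":0,"ty":0,"tz":0,"ax":0,"ay":0,"az":0},
    {"tx":0,"ty":0,"tz":0,"ax":0,"ay":0,"az":0},
  ],
)

```text
t: 26.37
eef_pos: [0.4869, 0.1953, 0.2323]
eef_rot: [-3.141, 0.0, -1.452]
force: [-0.5, -0.2, -0.3]
gripper_width: 0.0003
```

```bash
python3 -c "
from h import *
w=r.get_image('scene');cv2.imwrite('pics/s14.png',w['pixels'][:,:,::-1]);st()
w=r.get_image('wrist');ang(w,.0755,(190,60,340,230))
"
```

```text
t26.42 [0.4861 0.1951 0.2307] [ 3.14  -0.    -1.452] F [-0.25 -0.51 -1.25] w-0.0002 q [ 0.24 -0.19  1.85 -0.    1.49 -3.02]
blob [ 190   85   40   46 1182] [209.7 109.4]
ang -76.4215 0.58863705 0.10698232 1182 axis off line mm -53.23331026900972
```

View pics/s14.png

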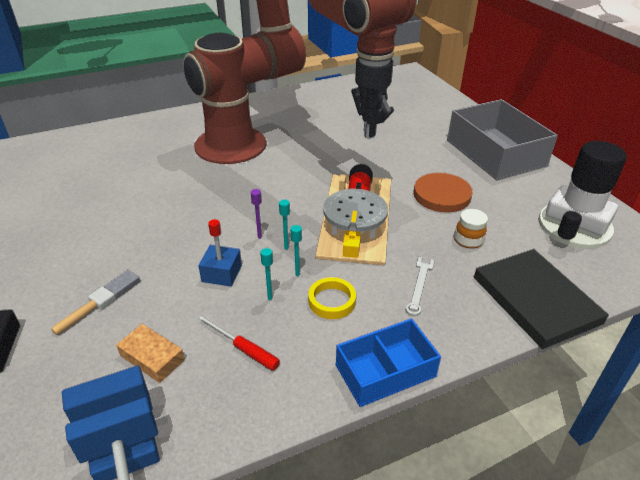

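The scene view shows the pin standing in the blue socket at (216,250), the mark in line with the pin block at (353,230), and everything else where it was. The last wrist mark fit caught the yellow block instead of the mark, so I'm discarding it. I'll hand in the job.

```bash
python3 -c "
from station import r
print(r.finish_job())"
```

```text
the job is handed in; nothing more can be done
None
```

I pulled the red pin and stood it in the blue socket, where it bottomed out at the expected depth. I then dragged the pad one turn counter-clockwise, lifted off and handed the job in at about 26.5 s.

- **Pressure:** the pad's face was at about 75.5 mm by touch. Vertical force read 6 to 9.5 N during the drag, sampled at the end of each move.
- **Turn:** after lift-off the mark measured -32.3°, against a pin-hole direction of -31.5° to -32.1°, so it lines up within about 1°. The same fit at the start gave -31.2°, so the pad may be about 1° short of a full turn. The finger slipped about 5° on the way, and I made that up from the images.
- **Bystanders:** the final scene picture shows the pin upright in the socket, the arm clear, and everything else where it lay.
- **Failed check:** one last mark fit from higher up caught the yellow block instead of the mark, so I discarded it. The alignment figure comes from the two fits just before it, which agreed at -32.3°.

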